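# Check the tape measures' locks at the packing station

## Robot

A 6-joint arm with a two-finger parallel gripper is mounted at the origin on the work surface. World frame = base frame: x ahead of the robot, y to its left, z up, the work surface at z = 0. Lengths are in m, angles in rad, forces in N, time in s.
With the tool pointing down it reaches from about 0.3 to 0.75 m from the base axis. Payload 8.5 kg.
Tool frame: the origin (TCP) lies at the very end of the fingers, on their centre line; the grasp point (between the pads) lies behind it (ctrl.grip_depth is the z of the grasp point in the tool frame, in m); z points along the fingers, y is the direction in which the jaws open and shut (so a half turn about z gives the same grasp; the last joint's range is limited). The gripper opens to 88 mm and grips with 3 to 60 N. Pads are 18 mm wide; open, the fingers measure 123 mm over their backs; the gripper's body (75 mm by 187 mm) begins 45 mm behind the grasp point.
Start: joints at [1.021, 0.381, 1.297, -0, 1.464, -0.215], TCP at [0.181, 0.519, 0.239] pointing down, gripper open.
Joint ranges: [-3.11, 3.11], [-0.89, 2.33], [0.22, 2.48], [-1.42, 4.56], [0.17, 2.85], [-2.88, 2.88]. Speed limits (rad/s): [2.39, 2.39, 3.14, 3.14, 3.14, 3.14].

## Interface

Orientations are given as a unit quaternion [w, x, y, z].
In Python, from workcell import ctrl gives the robot as it stands.
- The arm moves only by the shell command python3 -m pendant 'ROWS' [FORCE]. ROWS is JSON, a list of rows, each a list of 3 entries, a list of its own where there are three numbers: the shift along the tool's x, y, z in m, then the turn, a rotation vector about the tool's x, y, z in degrees, then the finger opening in m, from 0 to 0.0881. A call has 1 to 8 rows; each row is the pose to reach, as a shift and turn from the pose measured when the call began, along the tool's axes at that moment; what a row does not reach only later rows make up. A row lasts 1/10 s, in which the tool goes at most 50 mm and 8.59 degrees, less where a joint would pass 70% of its speed; a pose out of reach is approached as far as the arm can. A call with a gripper value outside its range is refused whole. The fingers move at their own pace and stop on an object; FORCE is the grip in N (left out, the last holds). Time passes only in rows, so rows that repeat a pose let the fingers close. It gives the time, the measured TCP pose, the force and the opening at its end, in the units of the state.
- ctrl.get_state(): the state, without advancing time (a new reading comes with each control period).
- ctrl.capture(name): name is "side" or "top" or "wrist"; returns a dict with "image" (400x640x3 uint8, red, green, blue), "fx", "fy", "cx", "cy" (pixels), "camera_from_world" (4x4, takes a point from world to camera coordinates). Camera axes: x right, y down, z forward; pixel columns grow to the right and rows downward; lengths in m; the calibration is good to about 2 mm. A picture is of the moment at which its call begins. There is no depth.
- ctrl.job_done(): hands the job in, once; it reports no verdict.
The state is a dict: "time": time; "q": joint angles; "joint_velocities": joint speeds; "tau": joint torques, N m; "ee_pos": TCP position; "tool_rot": TCP orientation; "ft_force": force on the tool from outside, world axes, zero at the start; "torque": the same for the moment, N m; "width": finger opening in m.
Only numpy, scipy, OpenCV 4.12 (cv2) and the standard library are available. Lean on these libraries where they do the work, as an engineer would, in place of code of your own. Each camera call takes 0.05 s, during which the arm holds its last target.

## Task

Test the lock of each tape measure on the mat - the yellow one first, then the blue, then the orange - by pressing its white button fully down and letting go: leave those whose button stays down standing where they are, and stand every one whose button springs back up upright in the red reject tray. Once all three have been tested, turn the sign half round so that its green face squarely takes the place of the red one. Leave the parcel, the packing-tape roll and the scanner where they are.

Things in the scene. Friction and masses are not known exactly. Their poses are not given: they have to be found in the camera images.
- yellow: the yellow tape measure: loose block 80 long (its x) x 44 thick (its y) x 66 mm high, about 0.3 kg, upright on a 3 mm mat; origin at the centre of its underside, z up. A steel hook end sticks out 10 mm low at -x. Grip it by the flat +-y sides, straddling the button. Any of the three, none to all, may be faulty; they look alike and stand in any order.
- yellow_lock (a point): top centre of its white lock button (24 x 26 mm), 10 mm to -x of the case's middle. Up: 82 mm above the tape's underside; fully down: 71. Spring 1.5 to 2.3 N. A sound lock resists with 7 to 10 N in the first 3 mm, snaps through and, let go, stays down for good at about 73 mm; a faulty one lacks that resistance and springs right back. Press to its stop, to 14 N or more; 30 N does no harm.
- blue: the blue tape measure: loose block 80 long (its x) x 44 thick (its y) x 66 mm high, about 0.3 kg, upright on a 3 mm mat; origin at the centre of its underside, z up. A steel hook end sticks out 10 mm low at -x. Grip it by the flat +-y sides, straddling the button. Any of the three, none to all, may be faulty; they look alike and stand in any order.
- blue_lock (a point): top centre of its white lock button (24 x 26 mm), 10 mm to -x of the case's middle. Up: 82 mm above the tape's underside; fully down: 71. Spring 1.5 to 2.3 N. A sound lock resists with 7 to 10 N in the first 3 mm, snaps through and, let go, stays down for good at about 73 mm; a faulty one lacks that resistance and springs right back. Press to its stop, to 14 N or more; 30 N does no harm.
- orange: the orange tape measure: loose block 80 long (its x) x 44 thick (its y) x 66 mm high, about 0.3 kg, upright on a 3 mm mat; origin at the centre of its underside, z up. A steel hook end sticks out 10 mm low at -x. Grip it by the flat +-y sides, straddling the button. Any of the three, none to all, may be faulty; they look alike and stand in any order.
- orange_lock (a point): top centre of its white lock button (24 x 26 mm), 10 mm to -x of the case's middle. Up: 82 mm above the tape's underside; fully down: 71. Spring 1.5 to 2.3 N. A sound lock resists with 7 to 10 N in the first 3 mm, snaps through and, let go, stays down for good at about 73 mm; a faulty one lacks that resistance and springs right back. Press to its stop, to 14 N or more; 30 N does no harm.
- tray: the red reject tray, open on top, fixed to the bench: 300 (its x) x 140 (its y) x 50 mm high outside, walls and floor 5 mm thick; origin at the centre of its underside. Three tape measures fit side by side along its x, each with its thickness along the tray's x.
- sign_top (a point): centre of the upper edge of the turning sign, on its vertical pivot axis, 152 mm above the bench. The sign panel is 100 wide (point y) x 90 high x 10 mm thick (point x), its lower edge 62 mm above the bench on a post and a 90 mm round foot fixed to the bench. Red face on point +x, green face on point -x; the point turns with the panel.
- sign_panel (a joint): turning angle of the sign in rad about the upright axis, counterclockwise from above positive; starts within 0.15 of 0 with the red face outwards; turns freely either way to 3.6, stiff enough (0.04 N m) to stay where it is left. Half a turn is +3.14 or -3.14.
- parcel: bystander: cardboard parcel 110 x 150 x 80 mm high, loose; origin at the centre of its underside
- tape_roll: bystander: roll of brown packing tape lying flat, 110 mm across, 48 mm high, loose; origin at the centre of its underside
- scanner: bystander: handheld scanner lying down, about 170 (its x) x 55 x 40 mm high, loose; origin on its underside, near its middle
Things that resemble listed ones, but are neither listed nor needed, are in the scene too. What is shaped like the blue but purple or turquoise is not meant.

How it is judged:
By the outcome, as a careful person would: the job done as asked, in the order asked, and still so for the second after the job is handed in, with the robot touching nothing.
It also fails if it takes over 72 s, if anything falls off the work surface, if the arm or the gripper's body presses on something with over 40 N, if the wrist force passes 120 N, or if a joint passes its speed limit or range.

## Working session

There is one attempt and no reset: what is moved stays moved. The work goes in short steps, Python scripts to look and compute and a shell command to move; the robot and the scene stay as the last step left them, time stands still between calls to the robot, and variables do not carry over. Pictures are saved under pics/ and viewed, and the job is handed in when it is done.

```bash
ls; mkdir -p pics
python3 - <<'E'
from workcell import ctrl
import cv2,numpy as np
print(ctrl.get_state(), ctrl.grip_depth)
for n in ["side","top","wrist"]:
    c=ctrl.capture(n); cv2.imwrite(f"pics/{n}0.png",c["image"][:,:,::-1]); np.savez(f"pics/{n}0.npz",**c)
    print(n,c["fx"],c["fy"],c["cx"],c["cy"],np.round(c["camera_from_world"],4).tolist())
E
```

```text
pics
{'time': 0.0, 'q': array([ 1.02072063e+00,  3.81180682e-01,  1.29824640e+00, -1.48982123e-06,
        1.46361875e+00, -2.15284892e-01]), 'joint_velocities': array([ 5.18115575e-04, -8.92006531e-04, -8.11467789e-04, -2.84779337e-04,
       -1.82059404e-03,  2.16441615e-05]), 'tau': array([-3.63426061e-04, -4.37932384e+01, -2.24557990e+01,  7.13649904e-02,
        3.52494582e-02, -1.29780742e-04]), 'ee_pos': array([0.18055729, 0.51921777, 0.23815085]), 'tool_rot': array([-2.70627196e-04,  1.66614602e-01,  9.86021829e-01, -6.74309007e-04]), 'ft_force': array([ 0.52529577, -0.34758941,  0.35800308]), 'torque': array([-0.01572872, -0.04592876,  0.05719318]), 'width': 0.08787156324011396} -0.0187
side 418.54987924070224 418.54987924070224 326.3559958784431 195.64438066206876 [[0.9465, -0.3223, -0.0154, -0.5504], [-0.1872, -0.5098, -0.8397, 0.222], [0.2628, 0.7977, -0.5428, 0.8731], [0.0, 0.0, 0.0, 1.0]]
top 383.412431509611 383.412431509611 322.7834798867496 197.71571804788735 [[0.0075, -1.0, 0.0009, 0.0613], [-0.9983, -0.0076, -0.0583, 0.582], [0.0583, -0.0005, -0.9983, 1.1621], [0.0, 0.0, 0.0, 1.0]]
wrist 280.20709012683176 280.20709012683176 324.1769986796016 197.98714652753577 [[0.3291, 0.9443, -0.0004, -0.55], [0.9101, -0.3171, 0.2667, -0.0353], [0.2517, -0.0881, -0.9638, 0.3901], [0.0, 0.0, 0.0, 1.0]]
```

View pics/top0.png

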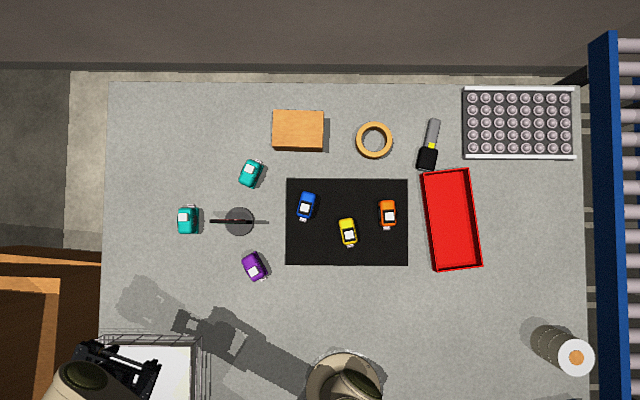

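View pics/side0.png

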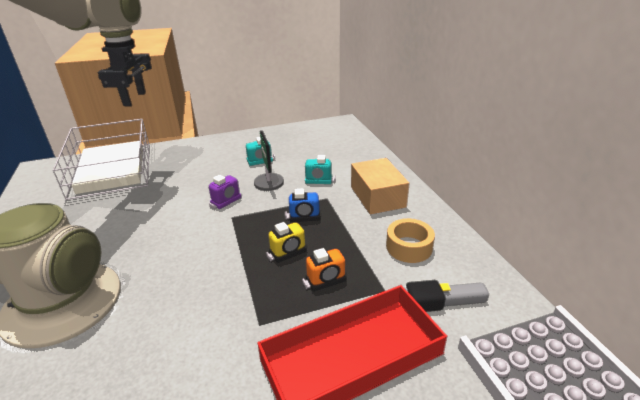

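View pics/wrist0.png

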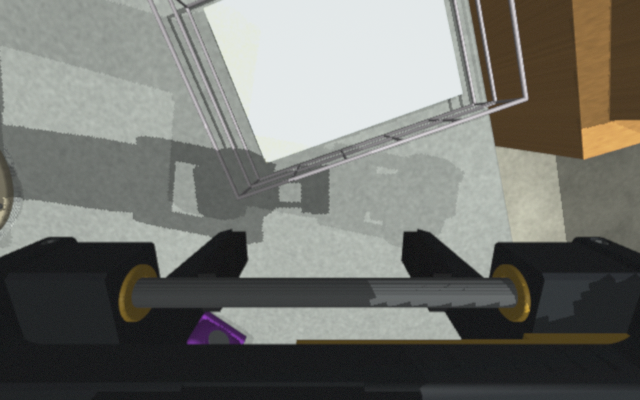

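The top view shows the three tape measures standing on the black mat: blue at (307,207), yellow at (348,232) and orange at (388,213). The turquoise ones at (250,172) and (187,220) and the purple one at (255,266) are off the mat and not meant. The sign is at (239,221) and the tray at (452,220).

```bash
cat > h.py <<'E'
import numpy as np,cv2
from workcell import ctrl
from scipy.spatial.transform import Rotation as R
def load(n): return dict(np.load(f"pics/{n}.npz"))
def snap(cam,name):
    c=ctrl.capture(cam); np.savez(f"pics/{name}.npz",**c); cv2.imwrite(f"pics/{name}.png",c["image"][:,:,::-1]); return c
def ray(c,u,v):
    T=c["camera_from_world"]; Rm=T[:3,:3]; o=-Rm.T@T[:3,3]
    return o,Rm.T@np.array([(u-c["cx"])/c["fx"],(v-c["cy"])/c["fy"],1.])
def onz(c,u,v,z):
    o,d=ray(c,float(u),float(v)); return (o+d*(z-o[2])/d[2])
def proj(c,p):
    T=c["camera_from_world"]; q=T[:3,:3]@np.array(p)+T[:3,3]; return np.array([c["fx"]*q[0]/q[2]+c["cx"],c["fy"]*q[1]/q[2]+c["cy"]])
def two(c1,p1,c2,p2):
    o1,d1=ray(c1,*p1);o2,d2=ray(c2,*p2)
    A=np.array([d1,-d2]).T; s=np.linalg.lstsq(A,o2-o1,rcond=None)[0]
    a=o1+s[0]*d1;b=o2+s[1]*d2; return (a+b)/2,np.linalg.norm(a-b)
HUE={'yellow':(24,34),'blue':(105,125),'orange':(7,17),'red':None}
def mask(img,col):
    h=cv2.cvtColor(img,cv2.COLOR_RGB2HSV)
    if col=='red': return cv2.inRange(h,(0,150,60),(4,255,255))|cv2.inRange(h,(176,150,60),(180,255,255))
    a,b=HUE[col]; return cv2.inRange(h,(a,150,50),(b,255,255))
def white(img): 
    h=cv2.cvtColor(img,cv2.COLOR_RGB2HSV); return cv2.inRange(h,(0,0,170),(180,50,255))
def blobs(m,mn=20):
    n,l,s,c=cv2.connectedComponentsWithStats(m); return [(s[i,4],c[i],s[i,:4],(l==i)) for i in range(1,n) if s[i,4]>=mn]
E
python3 - <<'E'
from h import *
t=load("top0");s=load("side0")
for c in (t,s):
    T=c["camera_from_world"]; print("cam",-T[:3,:3].T@T[:3,3])
for col,roi in [('yellow',0),('blue',0),('orange',0)]:
    for c in (t,s):
        m=mask(c["image"],col)
        for a,ce,b,l in blobs(m,60): print(col,a,ce.round(1),b)
print([ (a,ce.round(1),b) for a,ce,b,l in blobs(mask(t["image"],'red'),100)])
print([ (a,ce.round(1)) for a,ce,b,l in blobs(white(t["image"]),20)])
print([ (a,ce.round(1)) for a,ce,b,l in blobs(white(s["image"]),20)])
for n,c,(x,y,w,h) in [("t",t,(275,170,220,110)),("t2",t,(170,150,120,140)),("s",s,(200,120,190,180))]:
    k=min(800//w,600//h); cv2.imwrite(f"pics/crop_{n}.png",cv2.resize(c["image"][y:y+h,x:x+w,::-1],None,fx=k,fy=k,interpolation=cv2.INTER_CUBIC))
E
```

```text
cam [0.51279745 0.06621526 1.19395532]
cam [ 0.33309528 -0.7606619   0.65185078]
yellow 202 [346.4 227.8] [338 218  20  27]
yellow 502 [285.8 238.9] [269 222  36  35]
blue 3558 [619.  216.9] [608  30  24 370]
blue 242 [306.1 202.4] [296 191  20  28]
blue 344 [305.  203.9] [289 193  30  24]
orange 71 [377.  130.5] [362 126  25  14]
orange 313 [293.7 142.8] [272 128  51  24]
orange 62 [368.2 153.1] [356 141  32  17]
orange 242 [386.8 211.1] [378 200  19  26]
orange 664 [ 43.  260.5] [  0 253 101  14]
orange 61 [ 90.1 257. ] [ 79 252  21   9]
orange 4739 [ 50.2 318.6] [  0 267 101 133]
orange 143 [576.1 357.4] [570 351  14  14]
orange 598 [324.1 267.1] [306 249  39  36]
[(np.int32(4859), array([450.6, 219.1]), array([419, 167,  65, 105], dtype=int32))]
[(np.int32(139), array([628.5,  42.8])), (np.int32(145), array([628.8,  66.3])), (np.int32(73), array([171.2,  76.7])), (np.int32(63), array([189.9,  77.1])), (np.int32(56513), array([286.6, 204.1])), (np.int32(146), array([423.1,  79.3])), (np.int32(20), array([384. ,  78.2])), (np.int32(41), array([469.3,  80. ])), (np.int32(24), array(
[... 4193 characters left out ...]
ray([555.4, 322.4])), (np.int32(173), array([538.3, 328.1])), (np.int32(185), array([520.9, 334. ])), (np.int32(125), array([ 44. , 333.5])), (np.int32(190), array([502.9, 339.8])), (np.int32(191), array([572.8, 339.7])), (np.int32(195), array([555.3, 345.9])), (np.int32(207), array([537.3, 352.2])), (np.int32(219), array([518.8, 358.7])), (np.int32(217), array([592. , 358.6])), (np.int32(225), array([573.9, 365.4])), (np.int32(238), array([555.2, 372.1])), (np.int32(250), array([536.2, 379.3])), (np.int32(238), array([612.9, 379.2])), (np.int32(261), array([594.1, 386.5])), (np.int32(223), array([574.2, 392.4])), (np.int32(102), array([552.4, 396.4])), (np.int32(91), array([631.3, 396.2]))]
```

View pics/crop_t.png

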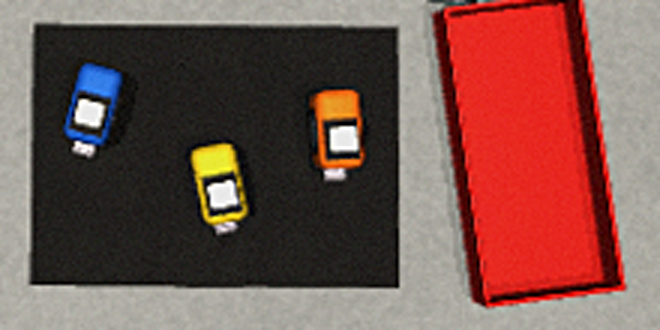

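View pics/crop_t2.png

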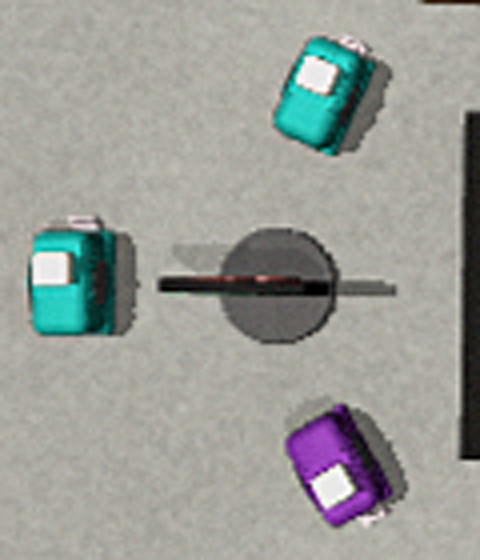

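View pics/crop_s.png

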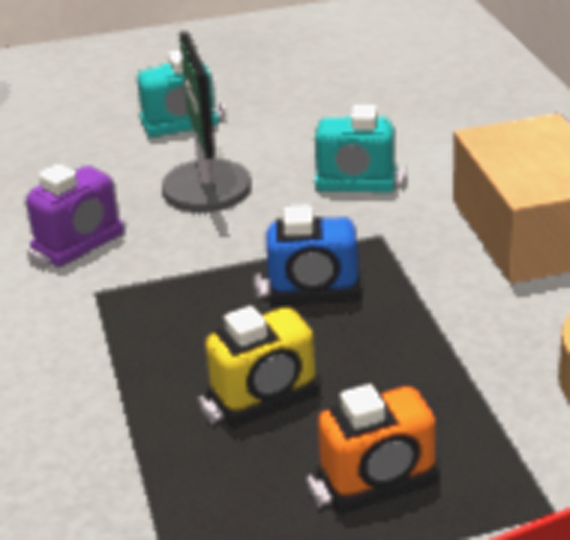

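The crops confirm that blue, yellow and orange all have hook and button towards the robot (down in the image), and that the red sign face looks to world +x (a red tinge on the upper side of the panel's line) with green towards the robot. Next come the top and side measurements.

Run:
```python
from h import *
t=load("top0");s=load("side0")
W={'yellow':((348.6,234.3),(281.2,226.7)),'blue':((304.2,207.1),None),'orange':((389.1,215.7),(320.6,253.3))}
k=6
for col,(w,ws) in W.items():
    im=t["image"]; m=mask(im,col); m2=np.zeros_like(m); x,y=map(int,w); m2[y-25:y+22,x-18:x+18]=m[y-25:y+22,x-18:x+18]
    # precise white centroid, gray-weighted
    wm=white(im); b=[q for q in blobs(wm) if np.hypot(*(q[1]-w))<2][0]
    m2[b[3]]=255
    pts=cv2.findNonZero(m2); hull=cv2.convexHull(pts)
    P=np.array([onz(t,*p[0],0.069)[:2] for p in hull],np.float32)
    r=cv2.minAreaRect(P)
    Bp=np.array([onz(t,c,rr,0.085)[:2] for rr,c in zip(*np.nonzero(b[3]))])
    print(col,"button@.085",onz(t,*b[1],.085).round(4),"rect c",np.round(r[0],4),"size",np.round(r[1],4),"ang",round(r[2],1))
    if ws: print("  2view side centroid (biased low)",two(t,b[1],s,ws))
m=mask(t["image"],'red'); r=cv2.minAreaRect(cv2.findNonZero(m)); bp=cv2.boxPoints(r)
print("tray px",bp.round(1).tolist()); P=[onz(t,*p,.05)[:2] for p in bp]; print(np.round(P,4)); 
P=np.array(P);print("c",P.mean(0),[np.linalg.norm(P[i]-P[i-1]) for i in range(4)],[np.degrees(np.arctan2(*(P[i]-P[i-1])[::-1])) for i in range(4)])
# sign
im=t["image"]; g=cv2.cvtColor(im,cv2.COLOR_RGB2GRAY)
print(g[212:230,205:276:5])
```

```text
yellow button@.085 [ 0.4724 -0.0095  0.085 ] rect c [ 0.4822 -0.0073] size [0.075  0.0448] ang 12.3
  2view side centroid (biased low) (array([ 0.47204559, -0.00965209,  0.08146205]), np.float64(0.000517830889442132))
blue button@.085 [0.5499 0.1192 0.085 ] rect c [0.5584 0.116 ] size [0.0441 0.0772] ang 75.4
orange button@.085 [ 0.5269 -0.1263  0.085 ] rect c [ 0.5364 -0.123 ] size [0.0748 0.0502] ang 3.1
  2view side centroid (biased low) (array([ 0.52698361, -0.12683779,  0.08178324]), np.float64(9.371671299618426e-05))
tray px [[418.6000061035156, 172.8000030517578], [469.0, 165.6999969482422], [483.20001220703125, 266.1000061035156], [432.70001220703125, 273.20001220703125]]
[[ 0.6567 -0.2212]
 [ 0.6794 -0.3729]
 [ 0.3804 -0.4104]
 [ 0.3585 -0.261 ]]
c [ 0.51873205 -0.31638296] [np.float64(0.30092302414546823), np.float64(0.15334717403781312), np.float64(0.3013261427378847), np.float64(0.15102526976062777)] [np.float64(7.586074025601104), np.float64(-81.52072406815215), np.float64(-172.85439545753513), np.float64(98.34343698874933)]
[[174 177 150 150 155  76  89  83  94  34 176 
[... 388 characters left out ...]
6 169]
 [176 102  64  91  61  57 162  64  84  95 166 178 179 174 164]
 [169  35  27  37  32  29  77  25  34  39 117 112 111 174 167]
 [158  27  26  27  32  36  25  23  28   4  99  90  93 180 172]
 [175  26  22  19  22  34  38  36  30   1  96  94  97 174 164]
 [175 168 160 103  72  41  17  18  18   0  95  84  89 172 166]
 [180 175 183 169 104  95  93  93  95  98 175 175 164 174 169]
 [182 174 165 176 117 102 102 100  99 105 183 179 178 172 175]
 [185 174 162 174 140  93  96  97  92 102 164 178 170 170 178]
 [180 174 172 175 142  96 100  94  98 105 171 177 166 168 176]
 [173 171 180 173 173  99  94  91  96 102 167 171 169 175 168]
 [182 166 177 170 172  94  97  98  95  73 161 173 165 169 169]]
```

```bash
cat >> h.py <<'E'
def goal(pos,yawx=None,quiet=False):
    """TCP pos target; tool pointing down with tool y along tape y (yaw deg of tape x); prints tool-frame shift, rotvec deg"""
    st=ctrl.get_state(); q=st["tool_rot"]; Rc=R.from_quat([q[1],q[2],q[3],q[0]])
    sh=Rc.inv().apply(np.array(pos)-st["ee_pos"])
    out=[]
    if yawx is None: cands=[Rc]
    else:
        cands=[]
        for a in (yawx,yawx+180):
            x=np.array([np.cos(np.radians(a)),np.sin(np.radians(a)),0]);z=np.array([0,0,-1.]);y=np.cross(z,x)
            cands.append(R.from_matrix(np.array([x,y,z]).T))
    for Rt in cands: out.append(np.degrees((Rc.inv()*Rt).as_rotvec()).round(2))
    print("shift",sh.round(4),"|",np.linalg.norm(sh).round(3),"rot",[o.tolist() for o in out])
def stat():
    st=ctrl.get_state(); q=st["tool_rot"]; Rc=R.from_quat([q[1],q[2],q[3],q[0]])
    print("t",round(st["time"],2),"p",st["ee_pos"].round(4),"F",st["ft_force"].round(2),"w",round(st["width"],4),"q6",st["q"][5].round(2),"tx",Rc.as_matrix()[:,0].round(3),"ty",Rc.as_matrix()[:,1].round(3))
E
python3 -c "
from h import *
stat(); goal([.4724,-.0095,.16],12.3)
c=load('wrist0'); T=c['camera_from_world']; print(-T[:3,:3].T@T[:3,3])"
```

```text
t 0.15 p [0.1806 0.5193 0.2383] F [-0.06 -0.41  0.24] w 0.0884 q6 -0.22 tx [-0.944  0.329  0.   ] ty [ 0.329  0.944 -0.001]
shift [-0.4493 -0.4035  0.0786] | 0.609 rot [[-0.04, 0.07, 148.52], [-0.05, -0.03, -31.48]]
[0.11493086 0.5425467  0.38518199]
```

```bash
python3 -m pendant '[[[-0.225,-0.2,0.0],[0,0,-16],0],[[-0.449,-0.403,0.02],[0,0,-31.5],0],[[-0.449,-0.403,0.04],[0,0,-31.5],0],[[-0.449,-0.403,0.04],[0,0,-31.5],0],[[-0.449,-0.403,0.04],[0,0,-31.5],0],[[-0.449,-0.403,0.04],[0,0,-31.5],0],[[-0.449,-0.403,0.04],[0,0,-31.5],0],[[-0.449,-0.403,0.04],[0,0,-31.5],0]]' && python3 -c "
from h import *
stat(); goal([.4724,-.0095,.16],12.3)"
```

```text
time: 0.95
ee_pos: [0.3645, 0.1866, 0.2155]
tool_rot: [-0.0, -0.107, 0.994, -0.0]
ft_force: [0.9, 1.4, 0.4]
width: 0.0263
t 0.95 p [0.3645 0.1866 0.2155] F [0.91 1.38 0.44] w 0.0263 q6 -1.6 tx [-0.977 -0.214  0.   ] ty [-0.214  0.977 -0.001]
shift [-0.0635 -0.2146  0.0557] | 0.231 rot [[0.04, -0.06, -179.97], [-0.04, -0.03, 0.03]]
```

```bash
python3 -m pendant '[[[-0.064,-0.215,0.055],[0,0,0],0],[[-0.064,-0.215,0.055],[0,0,0],0],[[-0.064,-0.215,0.055],[0,0,0],0],[[-0.064,-0.215,0.055],[0,0,0],0],[[-0.064,-0.215,0.055],[0,0,0],0],[[-0.064,-0.215,0.055],[0,0,0],0],[[-0.064,-0.215,0.055],[0,0,0],0]]' && python3 -c "
from h import *
stat(); goal([.4724,-.0095,.16],12.3); snap('wrist','w1')"
```

```text
time: 1.65
ee_pos: [0.4726, -0.0099, 0.1603]
tool_rot: [-0.001, -0.107, 0.994, -0.0]
ft_force: [-0.4, -0.2, 0.9]
width: 0.0007
t 1.65 p [ 0.4726 -0.0099  0.1603] F [-0.42 -0.22  0.93] w 0.0007 q6 -2.06 tx [-0.977 -0.212  0.002] ty [-0.212  0.977  0.   ]
shift [0.0001 0.0004 0.0003] | 0.001 rot [[-0.14, -0.01, 179.96], [0.01, -0.09, -0.04]]
```

View pics/w1.png

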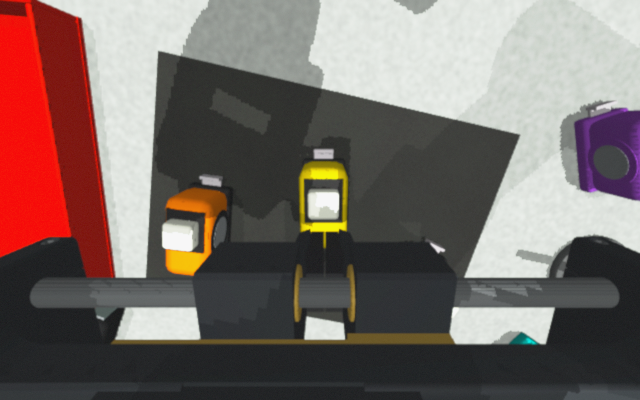

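The wrist view shows yellow at (323,200), square to the fingers, with the hook at (323,154). Its button at (323,203) lies under the closed fingertips.

```bash
python3 -c "
from h import *
c=load('w1'); 
for a,ce,b,l in blobs(white(c['image']),60):
    if a<2500: print(a,ce.round(1),b,onz(c,*ce,.085).round(4),onz(c,*ce,.02).round(4))
m=mask(c['image'],'yellow'); r=cv2.minAreaRect(cv2.findNonZero(m)); print(r)
print(proj(c,[.4724,-.0095,.085]))
"
python3 -m pendant '[[[0,0,0.03],[0,0,0],0],[[0,0,0.060],[0,0,0],0],[[0,0,0.071],[0,0,0],0],[[0,0,0.0735],[0,0,0],0],[[0,0,0.0735],[0,0,0],0]]' && python3 -c "
from h import *
stat()"
```

```text
141 [323.4 153.5] [315 150  18   8] [ 0.4293 -0.0189  0.085 ] [ 0.4365 -0.0175  0.02  ]
101 [210.3 180.9] [200 177  20   9] [ 0.4702 -0.1037  0.085 ] [ 0.4893 -0.127   0.02  ]
795 [322.9 204.5] [308 192  31  27] [ 0.4705 -0.0105  0.085 ] [ 0.4896 -0.0066  0.02  ]
781 [177.3 237.1] [162 223  32  28] [ 0.5252 -0.1261  0.085 ] [ 0.5604 -0.156   0.02  ]
2484 [159.1 323.9] [116 307  84  33] [ 0.6174 -0.1361  0.085 ] [ 0.6796 -0.1689  0.02  ]
778 [323.3 329.5] [305 317  40  23] [0.591  0.0159 0.085 ] [0.6454 0.0275 0.02  ]
((277.8046569824219, 233.25282287597656), (78.86666107177734, 185.95025634765625), 52.89969253540039)
[323.52786156 206.91455473]
time: 2.2
ee_pos: [0.4723, -0.0084, 0.0877]
tool_rot: [-0.0, -0.108, 0.994, -0.0]
ft_force: [0.1, 0.1, 1.2]
width: 0.0
t 2.2 p [ 0.4723 -0.0084  0.0877] F [0.13 0.08 1.19] w 0.0 q6 -2.06 tx [-0.977 -0.215  0.001] ty [-0.215  0.977 -0.   ]
```

```bash
for i in 1; do
python3 -m pendant '[[[0,0,0.0045],[0,0,0],0],[[0,0,0.0045],[0,0,0],0]]'; python3 -m pendant '[[[0,0,0.002],[0,0,0],0],[[0,0,0.002],[0,0,0],0]]' ; python3 -m pendant '[[[0,0,0.002],[0,0,0],0],[[0,0,0.002],[0,0,0],0]]'; done
```

```text
time: 2.4
ee_pos: [0.4726, -0.0081, 0.0837]
tool_rot: [0.0, -0.108, 0.994, -0.0]
ft_force: [-0.4, 1.5, 1.6]
width: 0.0004
time: 2.6
ee_pos: [0.4727, -0.0081, 0.0819]
tool_rot: [0.001, -0.108, 0.994, -0.001]
ft_force: [-0.5, -1.0, 1.0]
width: 0.0003
time: 2.8
ee_pos: [0.4727, -0.0081, 0.0798]
tool_rot: [0.001, -0.108, 0.994, -0.0]
ft_force: [0.4, -0.3, 2.9]
width: 0.0007
```

```bash
python3 -m pendant '[[[0,0,0.006],[0,0,0],0],[[0,0,0.006],[0,0,0],0]]'; python3 -m pendant '[[[0,0,0.002],[0,0,0],0],[[0,0,0.002],[0,0,0],0]]'; python3 -m pendant '[[[0,0,0.002],[0,0,0],0],[[0,0,0.002],[0,0,0],0]]'
```

```text
time: 3.0
ee_pos: [0.4729, -0.0082, 0.0743]
tool_rot: [0.001, -0.108, 0.994, -0.001]
ft_force: [-0.7, 1.6, 9.8]
width: 0.0007
time: 3.2
ee_pos: [0.4731, -0.0082, 0.074]
tool_rot: [0.002, -0.108, 0.994, -0.001]
ft_force: [-7.4, 2.7, 27.7]
width: 0.0003
time: 3.4
ee_pos: [0.4731, -0.0082, 0.0739]
tool_rot: [0.003, -0.109, 0.994, -0.001]
ft_force: [-10.3, 2.0, 32.5]
width: 0.0004
```

```bash
python3 -m pendant '[[[0,0,-0.003],[0,0,0],0],[[0,0,-0.02],[0,0,0],0],[[0,0,-0.06],[0,0,0],0],[[0,0,-0.08],[0,0,0],0],[[0,0,-0.08],[0,0,0],0]]'; python3 -c "
from h import *
stat(); c=snap('wrist','w2'); s=snap('side','s2'); t=snap('top','t2')
x,y,w,h=200,170,190,130
cv2.imwrite('pics/s2c.png',cv2.resize(s['image'][y:y+h,x:x+w,::-1],None,fx=4,fy=4,interpolation=cv2.INTER_CUBIC))
for a,ce,b,l in blobs(white(c['image']),60):
    if a<2500: print(a,ce.round(1),b,onz(c,*ce,.085).round(4),onz(c,*ce,.076).round(4))
"
```

```text
time: 3.9
ee_pos: [0.4737, -0.0083, 0.1557]
tool_rot: [0.005, -0.109, 0.994, -0.002]
ft_force: [0.4, -1.1, -0.3]
width: 0.0002
t 3.9 p [ 0.4737 -0.0083  0.1557] F [ 0.43 -1.14 -0.33] w 0.0002 q6 -2.06 tx [-0.976 -0.216 -0.009] ty [-0.216  0.976 -0.006]
148 [322.8 151.4] [314 148  19   8] [ 0.4293 -0.0186  0.085 ] [ 0.4303 -0.0185  0.076 ]
106 [207.8 178.5] [198 175  20   8] [ 0.4697 -0.1029  0.085 ] [ 0.4724 -0.1062  0.076 ]
831 [321.9 203.6] [307 190  31  28] [ 0.4705 -0.0103  0.085 ] [ 0.4732 -0.0098  0.076 ]
803 [173.3 235.9] [158 222  33  28] [ 0.5252 -0.1262  0.085 ] [ 0.5303 -0.1305  0.076 ]
67 [437.8 247.6] [431 242  15  11] [0.4873 0.0939 0.085 ] [0.4907 0.0987 0.076 ]
794 [323.2 329.2] [305 316  40  24] [0.5898 0.017  0.085 ] [0.5975 0.0186 0.076 ]
```

View pics/s2c.png

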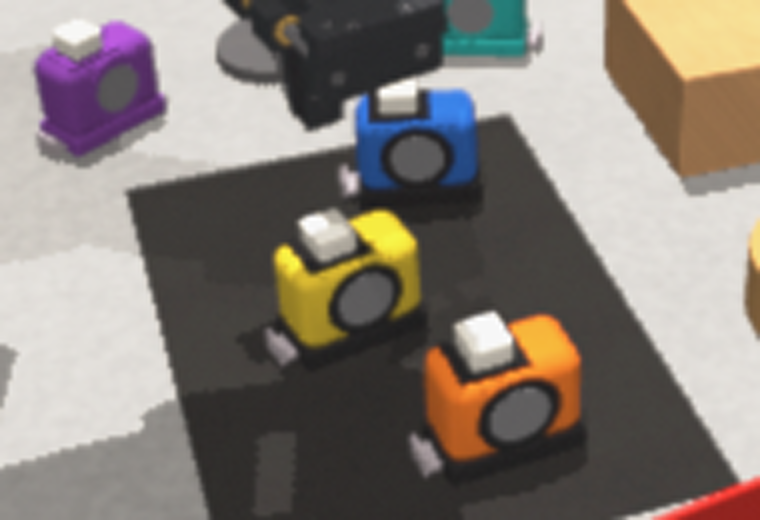

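View pics/w2.png

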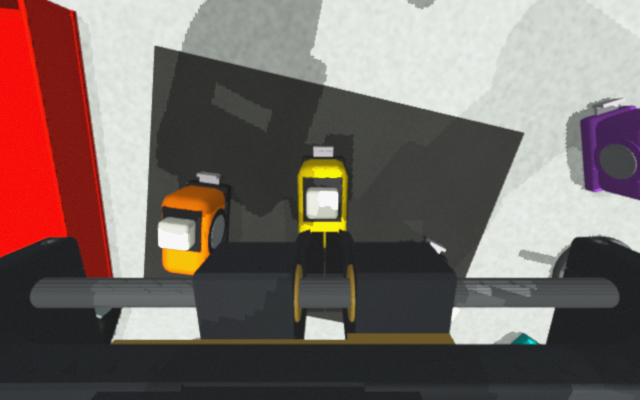

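Yellow's button is back up: it looks unchanged in the wrist view at (322,203), and the tape showed no initial resistance (about 1.5 N). So yellow is faulty. I'm grasping it now for the tray.

```bash
python3 -c "
from h import *
stat(); goal([.482,-.0075,.036],12.3); print(ctrl.get_state()['q'])"
```

```text
t 4.05 p [ 0.4721 -0.0079  0.1526] F [-0.28  1.03  0.01] w 0.0002 q6 -2.06 tx [-0.976 -0.216 -0.003] ty [-0.216  0.976 -0.003]
shift [-0.0094 -0.0015  0.1167] | 0.117 rot [[-0.29, -0.23, -179.84], [-0.15, 0.19, 0.16]]
[-2.67760542e-01  3.34045331e-01  1.64862989e+00 -8.23962403e-04
  1.15485624e+00 -2.05575685e+00]
```

```bash
python3 -m pendant '[[[-0.0094,-0.0015,0.03],[0,0.2,0.2],0.0881],[[-0.0094,-0.0015,0.05],[0,0.2,0.2],0.0881],[[-0.0094,-0.0015,0.05],[0,0.2,0.2],0.0881],[[-0.0094,-0.0015,0.05],[0,0.2,0.2],0.0881],[[-0.0094,-0.0015,0.05],[0,0.2,0.2],0.0881],[[-0.0094,-0.0015,0.05],[0,0.2,0.2],0.0881],[[-0.0094,-0.0015,0.05],[0,0.2,0.2],0.0881],[[-0.0094,-0.0015,0.05],[0,0.2,0.2],0.0881]]' 25; python3 -c "
from h import *
stat(); goal([.482,-.0075,.036],12.3)"
```

```text
time: 4.85
ee_pos: [0.4819, -0.0074, 0.103]
tool_rot: [0.0, -0.107, 0.994, -0.001]
ft_force: [0.1, -0.3, 0.7]
width: 0.0623
t 4.85 p [ 0.4819 -0.0074  0.103 ] F [ 0.09 -0.29  0.68] w 0.0623 q6 -2.04 tx [-0.977 -0.212 -0.   ] ty [-0.212  0.977 -0.003]
shift [-0.0001  0.0001  0.067 ] | 0.067 rot [[0.04, 0.26, 179.96], [-0.17, 0.03, -0.04]]
```

Finger speed is about 75 mm/s, and 62 mm of opening already clears the 44 mm case.

```bash
python3 -m pendant '[[[0,0,0.02],[0,0,0],0.07],[[0,0,0.045],[0,0,0],0.066],[[0,0,0.067],[0,0,0],0.04],[[0,0,0.067],[0,0,0],0.03],[[0,0,0.067],[0,0,0],0.02],[[0,0,0.067],[0,0,0],0.02],[[0,0,0.067],[0,0,0],0.02]]' 25; python3 -c "
from h import *
stat()"
```

```text
time: 5.55
ee_pos: [0.4822, -0.0076, 0.0369]
tool_rot: [0.001, -0.107, 0.994, -0.002]
ft_force: [0.4, -0.1, -2.1]
width: 0.0436
t 5.55 p [ 0.4822 -0.0076  0.0369] F [ 0.35 -0.11 -2.13] w 0.0436 q6 -2.04 tx [-0.977 -0.212 -0.002] ty [-0.212  0.977 -0.003]
```

```bash
python3 -m pendant '[[[0,0,-0.05],[0,0,0],0.02],[[0,0,-0.1],[0,0,0],0.02],[[0,0,-0.12],[0,0,0],0.02]]'; python3 -c "
from h import *
stat(); goal([.5195,-.3223,.155],-82.5)"
```

```text
time: 5.85
ee_pos: [0.483, -0.0074, 0.1614]
tool_rot: [0.004, -0.107, 0.994, -0.003]
ft_force: [-1.1, -0.1, -2.7]
width: 0.0435
t 5.85 p [ 0.483  -0.0074  0.1614] F [-1.09 -0.12 -2.71] w 0.0435 q6 -2.04 tx [-0.977 -0.213 -0.008] ty [-0.213  0.977 -0.007]
shift [ 0.0314 -0.3154  0.0082] | 0.317 rot [[-0.63, 0.08, -85.22], [0.08, 0.65, 94.78]]
```

```bash
python3 -m pendant '[[[0.01,-0.05,0],[0,0,8],0.02],[[0.02,-0.1,0],[0,0,17],0.02],[[0.031,-0.15,0],[0,0,25],0.02],[[0.031,-0.2,0],[0,0,34],0.02],[[0.031,-0.25,0],[0,0,42],0.02],[[0.031,-0.3,0],[0,0,51],0.02],[[0.031,-0.315,0],[0,0,60],0.02],[[0.031,-0.315,0],[0,0,68],0.02]]';  python3 -c "
from h import *
stat(); goal([.5195,-.3223,.155],-82.5)"
```

```text
time: 6.65
ee_pos: [0.5195, -0.3247, 0.1631]
tool_rot: [0.005, 0.47, 0.883, -0.0]
ft_force: [-0.1, 1.1, -2.2]
width: 0.0439
t 6.65 p [ 0.5195 -0.3247  0.1631] F [-0.08  1.07 -2.23] w 0.0439 q6 -1.35 tx [-0.559  0.829 -0.01 ] ty [0.829 0.559 0.005]
shift [0.0021 0.0013 0.008 ] | 0.008 rot [[-0.65, 0.52, -153.52], [0.38, 0.48, 26.48]]
```

```bash
python3 -m pendant '[[[0.002,0.001,0.008],[0.2,0.2,8.5],0.02],[[0.002,0.001,0.008],[0.4,0.4,17],0.02],[[0.002,0.001,0.008],[0.4,0.5,25],0.02],[[0.002,0.001,0.008],[0.4,0.5,26.5],0.02],[[0.002,0.001,0.008],[0.4,0.5,26.5],0.02]]';  python3 -c "
from h import *
stat(); goal([.5195,-.3223,.040],-82.5); c=snap('top','t3'); snap('wrist','w3')
x,y,w,h=400,150,110,140
cv2.imwrite('pics/t3c.png',cv2.resize(c['image'][y:y+h,x:x+w,::-1],None,fx=4,fy=4,interpolation=cv2.INTER_CUBIC))"
```

```text
time: 7.15
ee_pos: [0.5192, -0.3224, 0.1553]
tool_rot: [-0.0, 0.659, 0.753, -0.0]
ft_force: [0.7, 0.1, -1.9]
width: 0.0439
t 7.15 p [ 0.5192 -0.3224  0.1553] F [ 0.7   0.11 -1.92] w 0.0439 q6 -0.88 tx [-0.133  0.991  0.   ] ty [ 0.991  0.133 -0.   ]
shift [0.     0.0003 0.1153] | 0.115 rot [[0.01, -0.03, -179.87], [-0.02, -0.01, 0.13]]
```

View pics/w3.png

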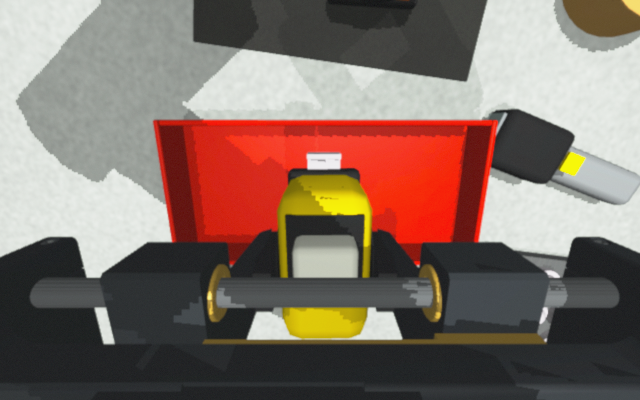

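View pics/t3c.png

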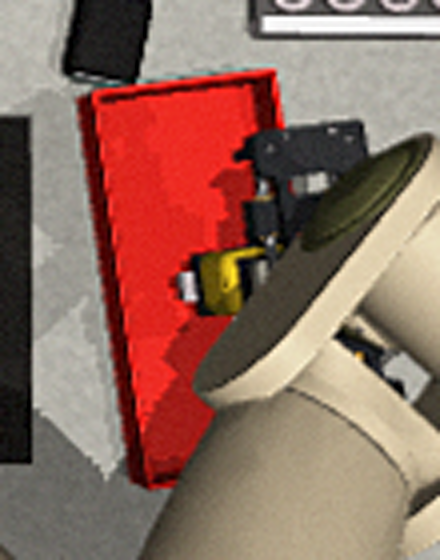

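The wrist view shows yellow held in the middle of the tray between the rim corners at about (157,121) and (495,121), and square to the tray. The hook at (323,160) is inside the +y wall, which I'll check numerically.

```bash
python3 -c "
from h import *
c=load('w3')
for p in [(155,121),(495,121)]: print(onz(c,*p,.05))
c=load('t3')
m=mask(c['image'],'red')
T=load('top0')
a=onz(load('w3'),155,121,.05);b=onz(load('w3'),495,121,.05)
print(np.linalg.norm(a-b), np.degrees(np.arctan2(*(a-b)[1::-1])),np.degrees(np.arctan2(*(b-a)[1::-1])))
mid=(a+b)/2; u=(b-a)/np.linalg.norm(b-a); print('centre', mid[:2]-0.07*np.array([-u[1],u[0]])*np.sign(u[0]))
"
```

```text
[ 0.36359791 -0.27368403  0.05      ]
[ 0.6561126  -0.23453016  0.05      ]
0.2951234756602255 -172.37612272226303 7.6238772777369785
centre [ 0.51914212 -0.32348832]
```

```bash
python3 -m pendant '[[[0,0,0.04],[0,0,0],0.02],[[0,0,0.08],[0,0,0],0.02],[[0,0,0.11],[0,0,0],0.02],[[0,0,0.1155],[0,0,0],0.02],[[0,0,0.1155],[0,0,0],0.02]]';  python3 -m pendant '[[[0,0,0],[0,0,0],0.062],[[0,0,0],[0,0,0],0.062],[[0,0,0],[0,0,0],0.062],[[0,0,-0.02],[0,0,0],0.062],[[0,0,-0.06],[0,0,0],0.062],[[0,0,-0.10],[0,0,0],0],[[0,0,-0.12],[0,0,0],0]]'; python3 -c "
from h import *
stat(); c=snap('wrist','w4'); s=snap('side','s4'); goal([.5499,.1192,.15],-17)"
```

```text
time: 7.75
ee_pos: [0.519, -0.3223, 0.0395]
tool_rot: [-0.001, 0.658, 0.753, -0.0]
ft_force: [0.1, -0.2, -2.5]
width: 0.0436
time: 8.45
ee_pos: [0.5199, -0.3229, 0.1636]
tool_rot: [0.002, 0.658, 0.753, -0.0]
ft_force: [-0.1, -0.2, 0.7]
width: 0.0482
t 8.45 p [ 0.5199 -0.3229  0.1636] F [-0.1  -0.21  0.75] w 0.0482 q6 -0.88 tx [-0.135  0.991 -0.003] ty [0.991 0.135 0.002]
shift [0.4343 0.0892 0.0115] | 0.444 rot [[0.36, -0.03, 114.76], [0.03, 0.32, -65.24]]
```

View pics/s4.png

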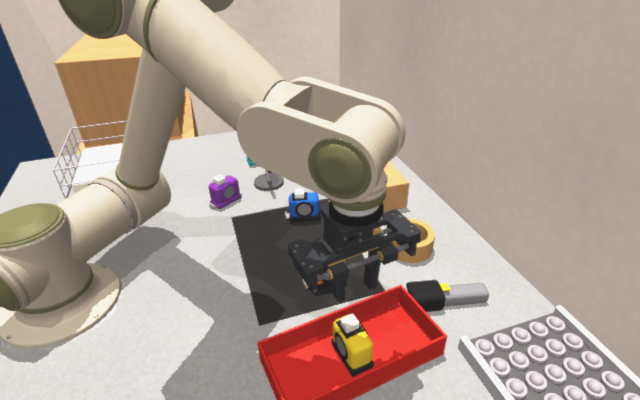

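Side view: yellow stands upright in the middle of the tray at (352,345). Next is blue.

```bash
python3 -m pendant '[[[0.05,0.01,0],[0,0,-8.5],0],[[0.1,0.02,0],[0,0,-17],0],[[0.15,0.03,0],[0,0,-25.5],0],[[0.2,0.04,0],[0,0,-34],0],[[0.25,0.05,0],[0,0,-42],0],[[0.3,0.06,0],[0,0,-50],0],[[0.35,0.07,0],[0,0,-58],0],[[0.4,0.08,0],[0,0,-65],0]]';  python3 -c "
from h import *
stat(); goal([.5499,.1192,.15],-17)"
```

```text
time: 9.35
ee_pos: [0.5443, 0.0787, 0.1605]
tool_rot: [0.001, 0.147, 0.989, -0.002]
ft_force: [1.1, 0.8, 0.7]
width: 0.0007
t 9.35 p [0.5443 0.0787 0.1605] F [1.08 0.83 0.73] w 0.0007 q6 -1.34 tx [-0.957  0.291 -0.003] ty [ 0.291  0.957 -0.003]
shift [0.0064 0.0404 0.0104] | 0.042 rot [[-0.28, -0.25, -179.93], [-0.16, 0.18, 0.07]]
```

```bash
python3 -m pendant '[[[0.0064,0.0404,0.01],[0,0,0],0],[[0.0064,0.0404,0.01],[0,0,0],0],[[0.0064,0.0404,0.01],[0,0,0],0]]';  python3 -c "
from h import *
stat(); c=snap('wrist','w5'); top=load('top0')
for a,ce,b,l in blobs(white(c['image']),60):
    if a<2500: print(a,ce.round(1),b,onz(c,*ce,.085).round(4),onz(c,*ce,.076).round(4),two(c,ce,top,(304.2,207.1)))
goal([.5499,.1192,.088],-17)"
```

```text
time: 9.65
ee_pos: [0.5494, 0.1198, 0.1491]
tool_rot: [0.0, 0.146, 0.989, -0.002]
ft_force: [0.5, -1.1, 0.5]
width: 0.0003
t 9.65 p [0.5494 0.1198 0.1491] F [ 0.51 -1.07  0.54] w 0.0003 q6 -1.27 tx [-0.957  0.289 -0.001] ty [ 0.289  0.957 -0.004]
2354 [218.4  11.7] [170   0 124  36] [0.3964 0.0933 0.085 ] [0.3927 0.0913 0.076 ] (array([0.5253517 , 0.13089613, 0.36201172]), np.float64(0.05843468804691443))
212 [321.9 155.7] [312 151  21  11] [0.5068 0.1311 0.085 ] [0.5078 0.1307 0.076 ] (array([ 0.55048818,  0.1254241 , -0.21484332]), np.float64(0.02495453277379255))
1941 [ 13.5 213.8] [  0 162  40  90] [ 0.4797 -0.1176  0.085 ] [ 0.4796 -0.1286  0.076 ] (array([0.51299013, 0.11131087, 0.2738318 ]), np.float64(0.06123030308192657))
859 [323.2 211. ] [308 197  32  29] [0.5488 0.1194 0.085 ] [0.5516 0.1185 0.076 ] (array([0.54993556, 0.11921451, 0.08168459]), np.float64(0.00041493819999102375))
194 [ 82.2 204.5] [ 68 199  27  13] [ 0.4887 -0.0611  0.085 ] [ 0.4889 -0.0697  0.076 ] (array([0.51373035, 0.11070819, 0.265732  ]), np.float64(0.06025048512946813))
2217 [157.  327.5] [ 99 308 101  36] [ 0.611  -0.0557  0.085 ] [ 0.6165 -0.0641  0.076 ] (array([0.52907859, 0.1024465 , 0.24606813]), np.float64(0.03580542737247474))
725 [321.8 321.9] [305 311  39  29] [0.6479 0.0879 0.085 ] [0.6549 0.0856 0.076 ] (array([0.54699099, 0.11647303, 0.21200258]), np.float64(0.0071088145349420435))
shift [0.     0.0007 0.0616] | 0.062 rot [[-0.18, -0.31, -179.92], [-0.2, 0.11, 0.08]]
```

View pics/w5.png

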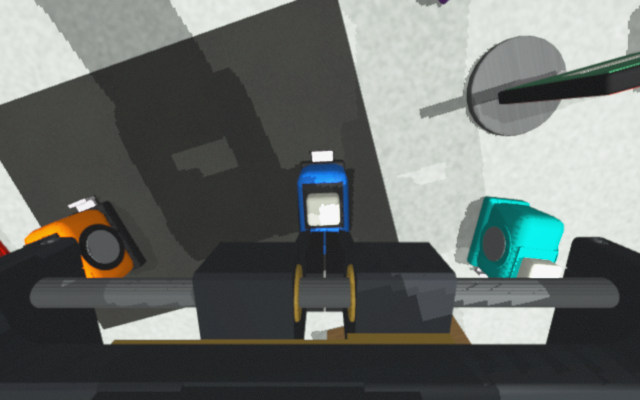

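Blue (the true blue one, on the mat) is at (323,200), square to the fingers, with its button at (323,211) and hook at (322,156). Pressing it.

```bash
python3 -m pendant '[[[0,0,0.04],[0,0,0],0],[[0,0,0.06],[0,0,0],0],[[0,0,0.06],[0,0,0],0]]' ; python3 -c "
from h import *
stat()"
```

```text
time: 10.0
ee_pos: [0.5486, 0.1169, 0.0873]
tool_rot: [-0.002, 0.148, 0.989, -0.002]
ft_force: [-0.6, 0.1, 0.1]
width: 0.0002
t 10.0 p [0.5486 0.1169 0.0873] F [-0.57  0.1   0.08] w 0.0002 q6 -1.27 tx [-0.956  0.293  0.003] ty [ 0.293  0.956 -0.005]
```

```bash
python3 -m pendant '[[[0,0.002,0.0035],[0,0,0],0],[[0,0.002,0.0035],[0,0,0],0]]'; python3 -m pendant '[[[0,0,0.0015],[0,0,0],0],[[0,0,0.0015],[0,0,0],0]]' ; python3 -m pendant '[[[0,0,0.0015],[0,0,0],0],[[0,0,0.0015],[0,0,0],0]]'
```

```text
time: 10.2
ee_pos: [0.5497, 0.1181, 0.0845]
tool_rot: [-0.001, 0.149, 0.989, -0.002]
ft_force: [-0.1, 0.2, 1.5]
width: 0.0001
time: 10.4
ee_pos: [0.5501, 0.1179, 0.0838]
tool_rot: [-0.0, 0.149, 0.989, -0.002]
ft_force: [0.4, -0.8, 1.7]
width: 0.0003
time: 10.6
ee_pos: [0.5502, 0.1179, 0.0825]
tool_rot: [0.0, 0.149, 0.989, -0.002]
ft_force: [-0.8, -0.8, 1.6]
width: 0.0003
```

```bash
python3 -m pendant '[[[0,0,0.0025],[0,0,0],0],[[0,0,0.0025],[0,0,0],0]]'; python3 -m pendant '[[[0,0,0.005],[0,0,0],0],[[0,0,0.005],[0,0,0],0]]' ; python3 -m pendant '[[[0,0,0.002],[0,0,0],0],[[0,0,0.002],[0,0,0],0]]'
```

```text
time: 10.8
ee_pos: [0.5503, 0.1179, 0.0798]
tool_rot: [0.0, 0.149, 0.989, -0.002]
ft_force: [-0.4, -0.3, 1.1]
width: 0.0006
time: 11.0
ee_pos: [0.5505, 0.118, 0.0746]
tool_rot: [0.0, 0.149, 0.989, -0.002]
ft_force: [1.4, 0.7, 2.7]
width: 0.0002
time: 11.2
ee_pos: [0.5506, 0.118, 0.0742]
tool_rot: [0.001, 0.149, 0.989, -0.002]
ft_force: [-6.5, -0.2, 18.1]
width: 0.0006
```

```bash
python3 -m pendant '[[[0,0,0.001],[0,0,0],0]]'; 
python3 -m pendant '[[[0,0,-0.003],[0,0,0],0],[[0,0,-0.02],[0,0,0],0],[[0,0,-0.06],[0,0,0],0],[[0,0,-0.08],[0,0,0],0],[[0,0,-0.08],[0,0,0],0]]'; python3 -c "
from h import *
stat(); c=snap('wrist','w6'); s=snap('side','s6')
x,y,w,h=260,170,120,110
cv2.imwrite('pics/s6c.png',cv2.resize(s['image'][y:y+h,x:x+w,::-1],None,fx=5,fy=5,interpolation=cv2.INTER_CUBIC))
for a,ce,b,l in blobs(white(c['image']),60):
    if a<1500: print(a,ce.round(1),b,onz(c,*ce,.085).round(4),onz(c,*ce,.076).round(4))
goal([.558,.1166,.036],-17)"
```

```text
time: 11.3
ee_pos: [0.5506, 0.118, 0.0743]
tool_rot: [0.001, 0.149, 0.989, -0.002]
ft_force: [-3.4, -1.9, 11.3]
width: 0.0004
time: 11.8
ee_pos: [0.5514, 0.1185, 0.1565]
tool_rot: [0.004, 0.149, 0.989, -0.002]
ft_force: [0.7, 0.0, -0.2]
width: 0.0007
t 11.8 p [0.5514 0.1185 0.1565] F [ 0.66  0.03 -0.24] w 0.0007 q6 -1.27 tx [-0.956  0.294 -0.008] ty [ 0.294  0.956 -0.002]
204 [322.3 151.6] [312 147  21  11] [0.5073 0.1309 0.085 ] [0.5082 0.1305 0.076 ]
826 [323.9 204.7] [309 191  31  28] [0.5486 0.1194 0.085 ] [0.5513 0.1185 0.076 ]
185 [ 87.8 200.6] [ 75 195  25  13] [ 0.489  -0.0628  0.085 ] [ 0.4892 -0.0712  0.076 ]
545 [319.1 321.3] [305 311  38  29] [0.6552 0.0819 0.085 ] [0.6623 0.0795 0.076 ]
shift [-0.0079  0.0011  0.1173] | 0.118 rot [[0.21, 0.38, 179.91], [-0.24, 0.13, -0.09]]
```

View pics/s6c.png

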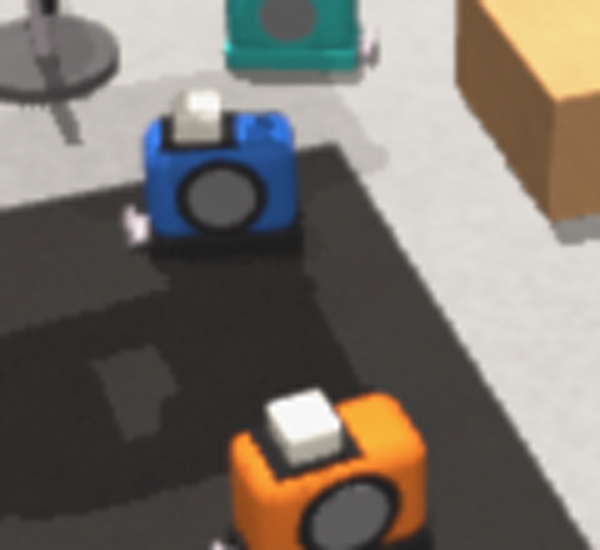

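Blue's button is up again (tall white block at (200,115) in the crop, and the resistance stayed below 2 N), so blue is faulty too. I'm grasping it for the +x slot of the tray.

```bash
python3 -m pendant '[[[-0.0084,0.0008,0.03],[-0.2,0.1,0],0.066],[[-0.0084,0.0008,0.05],[-0.2,0.1,0],0.066],[[-0.0084,0.0008,0.055],[-0.2,0.1,0],0.066],[[-0.0084,0.0008,0.055],[-0.2,0.1,0],0.066],[[-0.0084,0.0008,0.055],[-0.2,0.1,0],0.066],[[-0.0084,0.0008,0.055],[-0.2,0.1,0],0.066],[[-0.0084,0.0008,0.055],[-0.2,0.1,0],0.066],[[-0.0084,0.0008,0.055],[-0.2,0.1,0],0.066]]' 25; python3 -c "
from h import *
stat(); goal([.5588,.1164,.036],-17)"
```

```text
time: 12.7
ee_pos: [0.5585, 0.1164, 0.0988]
tool_rot: [0.001, 0.149, 0.989, -0.0]
ft_force: [0.4, -0.4, 0.7]
width: 0.0624
t 12.7 p [0.5585 0.1164 0.0988] F [ 0.44 -0.43  0.71] w 0.0624 q6 -1.27 tx [-0.956  0.294 -0.001] ty [ 0.294  0.956 -0.   ]
shift [-0.0002  0.0001  0.0628] | 0.063 rot [[0.13, 0.04, 179.91], [-0.02, 0.08, -0.09]]
```

```bash
python3 -m pendant '[[[0,0,0.02],[0,0,0],0.066],[[0,0,0.045],[0,0,0],0.066],[[0,0,0.063],[0,0,0],0.04],[[0,0,0.063],[0,0,0],0.02],[[0,0,0.063],[0,0,0],0.02],[[0,0,0.063],[0,0,0],0.02],[[0,0,0.063],[0,0,0],0.02]]' 25; python3 -m pendant '[[[0,0,-0.05],[0,0,0],0.02],[[0,0,-0.1],[0,0,0],0.02],[[0,0,-0.12],[0,0,0],0.02]]'; python3 -c "
from h import *
stat(); a=np.radians(7.6); print(.5193+.085*np.cos(a), -.323+.085*np.sin(a)); goal([.6036,-.3118,.155],-82.4)"
```

```text
time: 13.4
ee_pos: [0.5588, 0.1164, 0.0366]
tool_rot: [0.001, 0.149, 0.989, -0.0]
ft_force: [-0.5, -0.4, -2.3]
width: 0.0438
time: 13.7
ee_pos: [0.5598, 0.1166, 0.1617]
tool_rot: [0.005, 0.149, 0.989, 0.0]
ft_force: [0.7, -0.1, -3.0]
width: 0.0441
t 13.7 p [0.5598 0.1166 0.1617] F [ 0.75 -0.08 -3.04] w 0.0441 q6 -1.27 tx [-0.956  0.294 -0.009] ty [0.294 0.956 0.002]
0.603553320921381 -0.3117582068281446
shift [-0.1676 -0.3967  0.0074] | 0.431 rot [[-0.47, 0.47, -114.68], [0.42, 0.41, 65.32]]
```

```bash
python3 -m pendant '[[[-0.02,-0.045,0],[0,0,8],0.02],[[-0.04,-0.09,0],[0,0,16],0.02],[[-0.06,-0.14,0],[0,0,24],0.02],[[-0.08,-0.19,0],[0,0,32],0.02],[[-0.1,-0.235,0],[0,0,40],0.02],[[-0.12,-0.28,0],[0,0,48],0.02],[[-0.14,-0.33,0],[0,0,57],0.02],[[-0.16,-0.38,0.005],[0.4,0.4,65],0.02]]';  python3 -c "
from h import *
stat(); goal([.6036,-.3118,.155],-82.4)"
```

```text
time: 14.5
ee_pos: [0.5998, -0.2817, 0.1594]
tool_rot: [0.001, 0.659, 0.752, 0.0]
ft_force: [1.2, -0.1, -1.8]
width: 0.0441
t 14.5 p [ 0.5998 -0.2817  0.1594] F [ 1.23 -0.13 -1.82] w 0.0441 q6 -0.75 tx [-0.132  0.991 -0.001] ty [0.991 0.132 0.001]
shift [-0.0303 -0.0002  0.0045] | 0.031 rot [[0.07, -0.11, 179.96], [0.07, 0.05, -0.04]]
```

```bash
python3 -m pendant '[[[-0.03,0,0.004],[0,0,0],0.02],[[-0.03,0,0.004],[0,0,0],0.02],[[-0.03,0,0.004],[0,0,0],0.02]]';  python3 -c "
from h import *
stat(); goal([.6036,-.3118,.040],-82.4); snap('wrist','w7')"
```

```text
time: 14.8
ee_pos: [0.6034, -0.3115, 0.1553]
tool_rot: [0.0, 0.659, 0.752, 0.0]
ft_force: [-0.3, 0.4, -2.6]
width: 0.0439
t 14.8 p [ 0.6034 -0.3115  0.1553] F [-0.3   0.41 -2.62] w 0.0439 q6 -0.78 tx [-0.131  0.991 -0.   ] ty [0.991 0.131 0.001]
shift [-0.0003  0.      0.1153] | 0.115 rot [[0.0, -0.08, 179.92], [0.05, 0.0, -0.08]]
```

View pics/w7.png

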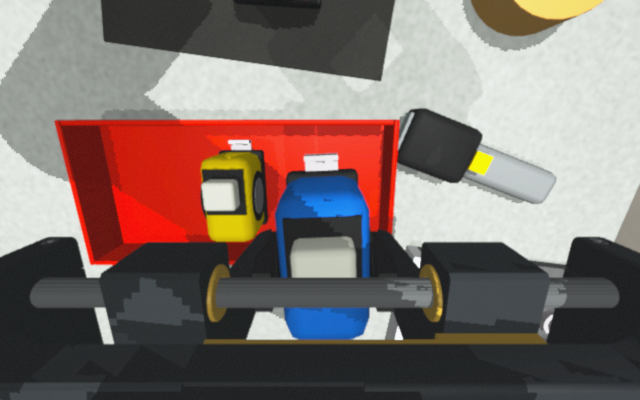

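Blue hangs between yellow at (232,195) and the tray's end wall at (395,190), with clearance on both sides. Lowering it.

```bash
python3 -m pendant '[[[0,0,0.04],[0,0,0],0.02],[[0,0,0.08],[0,0,0],0.02],[[0,0,0.11],[0,0,0],0.02],[[0,0,0.1155],[0,0,0],0.02],[[0,0,0.1155],[0,0,0],0.02]]';  python3 -m pendant '[[[0,0,0],[0,0,0],0.062],[[0,0,0],[0,0,0],0.062],[[0,0,0],[0,0,0],0.062],[[0,0,-0.02],[0,0,0],0.062],[[0,0,-0.06],[0,0,0],0.062],[[0,0,-0.10],[0,0,0],0],[[0,0,-0.12],[0,0,0],0]]'; python3 -c "
from h import *
stat(); s=snap('side','s8'); goal([.5265,-.1264,.15],5)
x,y,w,h=230,190,240,200
cv2.imwrite('pics/s8c.png',cv2.resize(s['image'][y:y+h,x:x+w,::-1],None,fx=3,fy=3,interpolation=cv2.INTER_CUBIC))"
```

```text
time: 15.35
ee_pos: [0.6042, -0.3096, 0.0408]
tool_rot: [0.0, 0.658, 0.753, 0.0]
ft_force: [0.1, -0.3, -2.2]
width: 0.0439
time: 16.05
ee_pos: [0.6048, -0.3102, 0.1656]
tool_rot: [0.004, 0.658, 0.753, 0.001]
ft_force: [-0.6, -0.2, -0.7]
width: 0.048
t 16.05 p [ 0.6048 -0.3102  0.1656] F [-0.64 -0.21 -0.67] w 0.048 q6 -0.78 tx [-0.133  0.991 -0.005] ty [0.991 0.133 0.006]
shift [ 0.1932 -0.0537  0.016 ] | 0.201 rot [[0.7, -0.07, 92.67], [0.07, 0.69, -87.32]]
```

View pics/s8c.png

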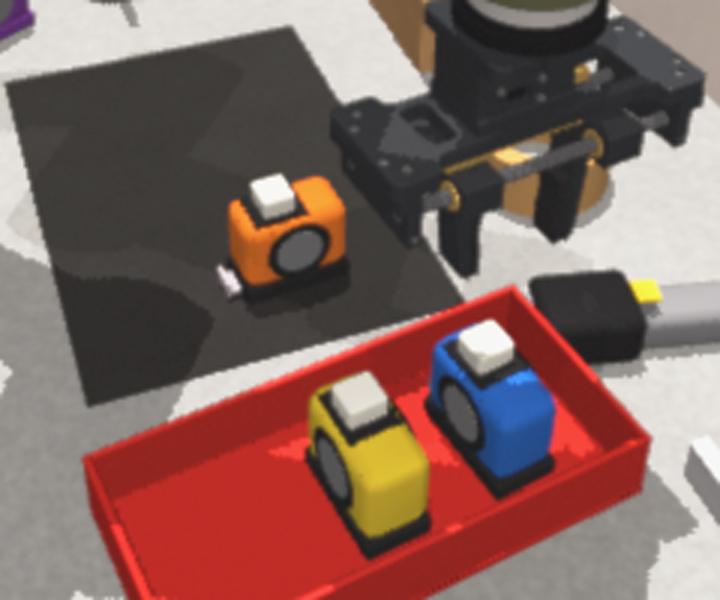

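Both stand upright in the tray: yellow at (370,460) in the crop and blue at (490,400). Next is orange.

```bash
python3 -m pendant '[[[0.03,-0.01,0],[0,0.1,-8.5],0],[[0.06,-0.02,0],[0,0.2,-17],0],[[0.09,-0.03,0],[0,0.3,-25.5],0],[[0.12,-0.04,0],[0,0.4,-34],0],[[0.15,-0.05,0],[0,0.5,-42.5],0],[[0.18,-0.053,0],[0,0.6,-51],0],[[0.193,-0.0537,0.005],[0,0.7,-59.5],0],[[0.193,-0.0537,0.01],[0,0.7,-68],0]]';  python3 -c "
from h import *
stat(); goal([.5265,-.1264,.15],3)"
```

```text
time: 16.9
ee_pos: [0.526, -0.1248, 0.1562]
tool_rot: [0.001, 0.121, 0.993, 0.001]
ft_force: [0.8, 0.3, -0.9]
width: 0.0003
t 16.9 p [ 0.526  -0.1248  0.1562] F [ 0.75  0.3  -0.88] w 0.0003 q6 -1.78 tx [-0.971  0.24  -0.001] ty [0.24  0.971 0.003]
shift [-0.0009 -0.0015  0.0062] | 0.006 rot [[0.13, -0.23, 163.13], [0.16, 0.09, -16.87]]
```

```bash
python3 -m pendant '[[[-0.001,-0.0015,0.003],[0,0,-8.5],0],[[-0.001,-0.0015,0.006],[0,0,-16.9],0],[[-0.001,-0.0015,0.006],[0,0,-16.9],0]]';  python3 -c "
from h import *
stat(); c=snap('wrist','w9'); top=load('top0')
for a,ce,b,l in blobs(white(c['image']),60):
    if a<1500: print(a,ce.round(1),b,onz(c,*ce,.085).round(4),onz(c,*ce,.015).round(4))
goal([.5265,-.1264,.087],3)"
```

```text
time: 17.2
ee_pos: [0.5264, -0.1264, 0.1498]
tool_rot: [0.001, -0.027, 1.0, 0.001]
ft_force: [-0.2, -1.4, -0.4]
width: 0.0006
t 17.2 p [ 0.5264 -0.1264  0.1498] F [-0.17 -1.36 -0.38] w 0.0006 q6 -2.08 tx [-0.999 -0.054 -0.001] ty [-0.054  0.999  0.003]
1380 [191.4  19.8] [170   0  43  58] [ 0.3974 -0.2207  0.085 ] [ 0.3778 -0.2507  0.015 ]
1085 [232. 125.] [208 104  49  42] [ 0.4639 -0.1961  0.085 ] [ 0.4663 -0.218   0.015 ]
175 [321.6 154.9] [312 151  20   9] [ 0.4822 -0.1297  0.085 ] [ 0.4906 -0.1297  0.015 ]
1089 [ 83.8 187.1] [ 64 170  41  35] [ 0.5168 -0.312   0.085 ] [ 0.5366 -0.3722  0.015 ]
878 [322.8 209. ] [307 195  32  29] [ 0.5247 -0.1266  0.085 ] [ 0.5472 -0.1255  0.015 ]
689 [232.1 231.1] [215 214  43  28] [ 0.5474 -0.1989  0.085 ] [ 0.5773 -0.2217  0.015 ]
77 [190.4 244.8] [187 236   8  18] [ 0.5613 -0.2335  0.085 ] [ 0.5959 -0.2677  0.015 ]
175 [112.5 274.3] [ 97 270  30   8] [ 0.592  -0.3012  0.085 ] [ 0.6368 -0.3578  0.015 ]
630 [322.4 320.4] [305 311  39  25] [ 0.6291 -0.1214  0.085 ] [ 0.686  -0.1186  0.015 ]
1092 [152.4 329.8] [121 319  62  21] [ 0.6469 -0.2737  0.085 ] [ 0.7098 -0.3213  0.015 ]
shift [ 0.0001 -0.0001  0.0631] | 0.063 rot [[0.16, -0.24, 179.86], [0.15, 0.1, -0.14]]
```

View pics/w9.png

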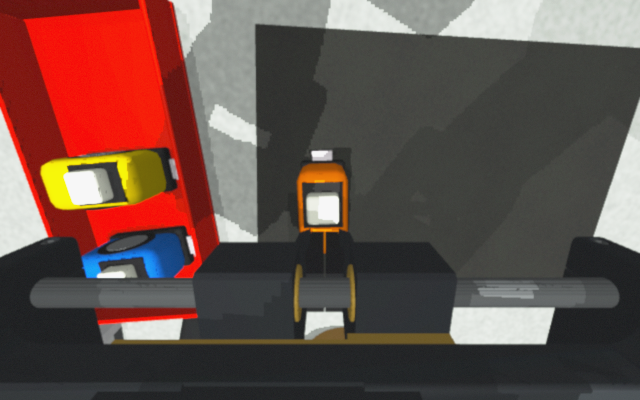

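Orange at (323,195) is square to the fingers, with its button at (323,209) under the tips. Pressing it.

```bash
python3 -m pendant '[[[0,0.001,0.04],[0,0,0],0],[[0,0.001,0.061],[0,0,0],0],[[0,0.001,0.061],[0,0,0],0]]' ; python3 -m pendant '[[[0,0,0.0035],[0,0,0],0],[[0,0,0.0035],[0,0,0],0]]'; python3 -m pendant '[[[0,0,0.0015],[0,0,0],0],[[0,0,0.0015],[0,0,0],0]]'
```

```text
time: 17.55
ee_pos: [0.5255, -0.1249, 0.087]
tool_rot: [-0.001, -0.023, 1.0, 0.002]
ft_force: [-0.9, -1.1, -0.0]
width: 0.0006
time: 17.75
ee_pos: [0.5262, -0.1252, 0.0846]
tool_rot: [-0.0, -0.022, 1.0, 0.002]
ft_force: [0.9, -0.6, 2.8]
width: 0.0
time: 17.95
ee_pos: [0.5263, -0.1252, 0.084]
tool_rot: [0.0, -0.022, 1.0, 0.002]
ft_force: [-2.0, -0.3, 4.7]
width: 0.0007
```

Force is rising here at the very start (2.8, then 4.7 N), unlike the other two.

```bash
python3 -m pendant '[[[0,0,0.0015],[0,0,0],0],[[0,0,0.0015],[0,0,0],0]]';python3 -m pendant '[[[0,0,0.002],[0,0,0],0],[[0,0,0.002],[0,0,0],0]]'; python3 -m pendant '[[[0,0,0.003],[0,0,0],0],[[0,0,0.003],[0,0,0],0]]'
```

```text
time: 18.15
ee_pos: [0.5263, -0.1252, 0.0837]
tool_rot: [0.001, -0.022, 1.0, 0.001]
ft_force: [-2.4, 0.1, 7.4]
width: 0.0006
time: 18.35
ee_pos: [0.5263, -0.1252, 0.0825]
tool_rot: [0.001, -0.022, 1.0, 0.001]
ft_force: [-1.1, 0.8, 2.9]
width: 0.0002
time: 18.55
ee_pos: [0.5264, -0.1252, 0.0794]
tool_rot: [0.001, -0.022, 1.0, 0.001]
ft_force: [1.1, -1.5, -0.2]
width: 0.0006
```

Snapped through; on to the stop.

```bash
python3 -m pendant '[[[0,0,0.005],[0,0,0],0],[[0,0,0.005],[0,0,0],0]]';python3 -m pendant '[[[0,0,0.002],[0,0,0],0],[[0,0,0.002],[0,0,0],0]]'
```

```text
time: 18.75
ee_pos: [0.5267, -0.1254, 0.0745]
tool_rot: [0.002, -0.022, 1.0, 0.001]
ft_force: [0.8, 0.4, 2.8]
width: 0.0006
time: 18.95
ee_pos: [0.5268, -0.1254, 0.0741]
tool_rot: [0.002, -0.022, 1.0, 0.0]
ft_force: [-6.7, 2.7, 21.3]
width: 0.0004
```

```bash
python3 -m pendant '[[[0,0,-0.003],[0,0,0],0],[[0,0,-0.02],[0,0,0],0],[[0,0,-0.06],[0,0,0],0],[[0,0,-0.1],[0,0,0],0],[[0,0,-0.14],[0,0,0],0],[[0,0,-0.14],[0,0,0],0]]'; python3 -c "
from h import *
stat(); c=snap('wrist','w10'); s=snap('side','s10')
x,y,w,h=260,180,120,120
cv2.imwrite('pics/s10c.png',cv2.resize(s['image'][y:y+h,x:x+w,::-1],None,fx=5,fy=5,interpolation=cv2.INTER_CUBIC))"
```

```text
time: 19.55
ee_pos: [0.5279, -0.1263, 0.2187]
tool_rot: [0.006, -0.022, 1.0, -0.002]
ft_force: [-0.4, 0.9, 0.1]
width: 0.0006
t 19.55 p [ 0.5279 -0.1263  0.2187] F [-0.4   0.93  0.06] w 0.0006 q6 -2.07 tx [-0.999 -0.044 -0.013] ty [-0.043  0.999 -0.004]
```

View pics/s10c.png

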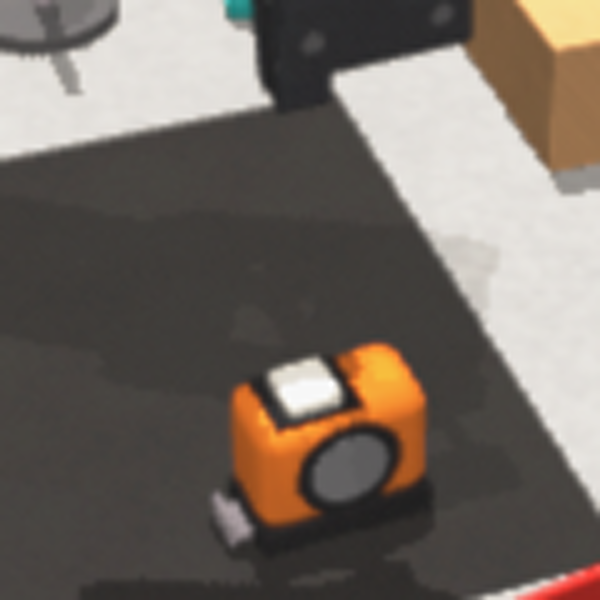

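Orange's button stays down flush in the crop at (305,388), and the press showed a resistance peak of about 7 N followed by a snap. Orange is sound and stays. Now the sign: I'll move near it with the wrist camera to measure it.

```bash
python3 -c "
from h import *
stat(); t=load('top0'); s=load('side0')
x,y,w,h=200,200,80,45
cv2.imwrite('pics/t0sign.png',cv2.resize(t['image'][y:y+h,x:x+w,::-1],None,fx=10,fy=10,interpolation=cv2.INTER_NEAREST))
x,y,w,h=245,120,50,75
cv2.imwrite('pics/s0sign.png',cv2.resize(s['image'][y:y+h,x:x+w,::-1],None,fx=8,fy=8,interpolation=cv2.INTER_NEAREST))
print('foot',onz(t,239.3,221.5,.004))
goal([.51,.25,.25],270)"
```

```text
t 19.65 p [ 0.5262 -0.1255  0.2139] F [-0.28  0.05 -0.81] w 0.0001 q6 -2.07 tx [-0.999 -0.043 -0.005] ty [-0.043  0.999  0.001]
foot [0.50651103 0.32363459 0.004     ]
shift [-3.000e-04  3.759e-01 -3.590e-02] | 0.378 rot [[-0.2, 0.26, -87.52], [0.26, 0.2, 92.48]]
```

View pics/t0sign.png

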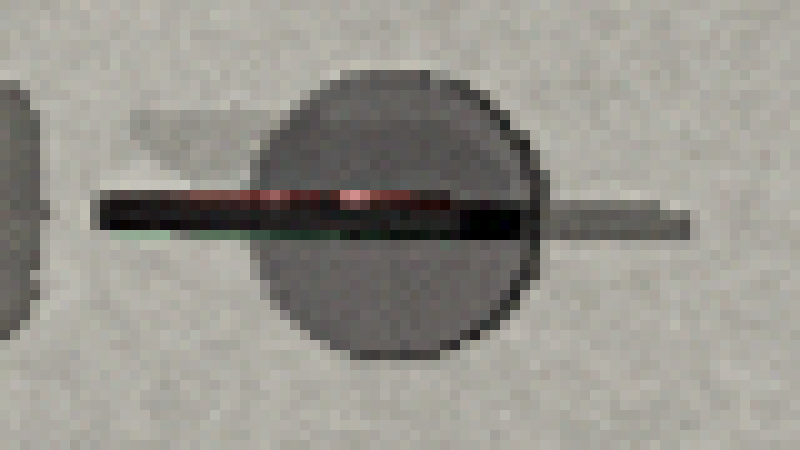

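View pics/s0sign.png

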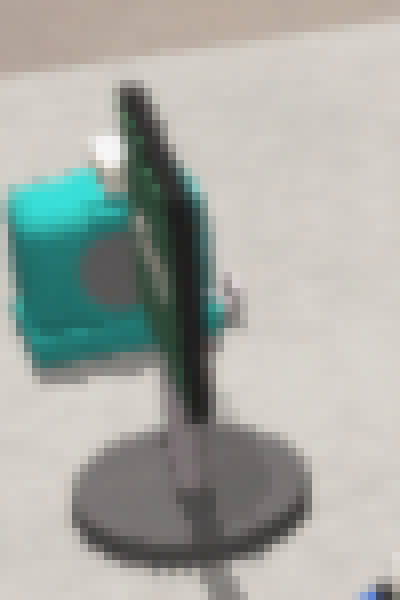

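```bash
python3 -m pendant '[[[0,0.05,-0.03],[0,0,8.5],0.05],[[0,0.1,-0.036],[0,0,17],0.05],[[0,0.15,-0.036],[0,0,25.5],0.05],[[0,0.2,-0.036],[0,0,34],0.05],[[0,0.25,-0.036],[0,0,42.5],0.05],[[0,0.3,-0.036],[0,0,51],0.05],[[0,0.35,-0.036],[0,0,59.5],0.05],[[0,0.376,-0.036],[0,0,68],0.05]]';  python3 -c "
from h import *
stat(); goal([.507,.25,.25],270)"
```

```text
time: 20.45
ee_pos: [0.5102, 0.2323, 0.248]
tool_rot: [0.001, 0.503, 0.864, 0.0]
ft_force: [0.7, 0.7, 0.1]
width: 0.0498
t 20.45 p [0.5102 0.2323 0.248 ] F [0.73 0.75 0.13] w 0.0498 q6 -0.3 tx [-0.494  0.869 -0.001] ty [0.869 0.494 0.002]
shift [ 0.017   0.006  -0.0021] | 0.018 rot [[-0.04, 0.13, -150.37], [0.1, 0.03, 29.63]]
```

```bash
python3 -m pendant '[[[0.017,0.006,0],[0,0,8.5],0.05],[[0.017,0.006,0],[0,0,17],0.05],[[0.017,0.006,0],[0,0,25],0.05],[[0.017,0.006,0],[0,0,29.6],0.05],[[0.017,0.006,0],[0,0,29.6],0.05]]';  python3 -c "
from h import *
stat(); snap('wrist','w11'); snap('top','t11')"
```

```text
time: 20.95
ee_pos: [0.5067, 0.25, 0.2459]
tool_rot: [-0.0, 0.707, 0.707, -0.001]
ft_force: [-0.2, -0.1, -0.1]
width: 0.0501
t 20.95 p [0.5067 0.25   0.2459] F [-0.22 -0.09 -0.06] w 0.0501 q6 0.25 tx [ 0.     1.    -0.001] ty [ 1.    -0.    -0.002]
```

View pics/w11.png

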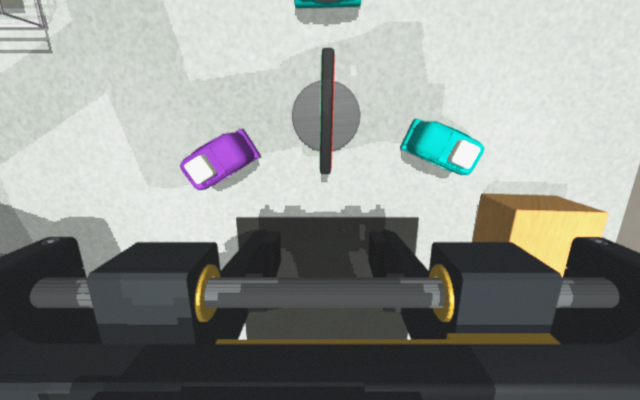

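The panel's top edge runs from about (328,49) at its +y end to (326,173) at its -y end. Red is on the right (+x) and green on the left (towards the robot).

```bash
python3 -c "
from h import *
c=load('w11'); im=c['image']; h=cv2.cvtColor(im,cv2.COLOR_RGB2HSV)
x,y,w,hh=290,40,80,150
cv2.imwrite('pics/w11c.png',cv2.resize(im[y:y+hh,x:x+w,::-1],None,fx=4,fy=4,interpolation=cv2.INTER_NEAREST))
m=(cv2.inRange(h,(0,0,0),(180,120,62))); m2=np.zeros_like(m); m2[44:178,312:345]=m[44:178,312:345]
b=max(blobs(m2),key=lambda q:q[0]); print(b[0],b[1],b[2])
l=b[3]; rows=np.arange(46,178)
for r in rows[::6]:
    cs=np.nonzero(l[r])[0]; print(r,cs.min() if len(cs) else None,cs.max() if len(cs) else None,end='; ')
red=mask(im,'red'); print([ (q[0],q[1],q[2]) for q in blobs(red,15)][:4])
mid=[(np.nonzero(l[r])[0].mean(),r) for r in range(54,168)]
vx=cv2.fitLine(np.array(mid,np.float32),cv2.DIST_HUBER,0,.01,.01).ravel(); print(vx)
r0,r1=b[2][1],b[2][1]+b[2][3]-1
f=lambda r: vx[2]+(r-vx[3])*vx[0]/vx[1]
A=onz(c,f(r0),r0,.152);B=onz(c,f(r1),r1,.152); print(A,B,np.linalg.norm(A-B),(A+B)/2,'yaw',np.degrees(np.arctan2(-(A-B)[0],(A-B)[1])))
"
```

```text
397 [324.96221662 148.65994962] [320 104  11  70]
46 None None; 52 None None; 58 None None; 64 None None; 70 None None; 76 None None; 82 None None; 88 None None; 94 None None; 100 None None; 106 322 322; 112 322 322; 118 321 330; 124 322 330; 130 322 330; 136 321 330; 142 321 330; 148 321 329; 154 321 329; 160 321 329; 166 321 329; 172 322 328; []
[0. 0. 0. 0.]
[nan nan nan] [nan nan nan] nan [nan nan nan] yaw nan<string>:12: RuntimeWarning: Mean of empty slice.
  ret = ret.dtype.type(ret / rcount)
<string>:15: RuntimeWarning: invalid value encountered in scalar divide
```

View pics/w11c.png

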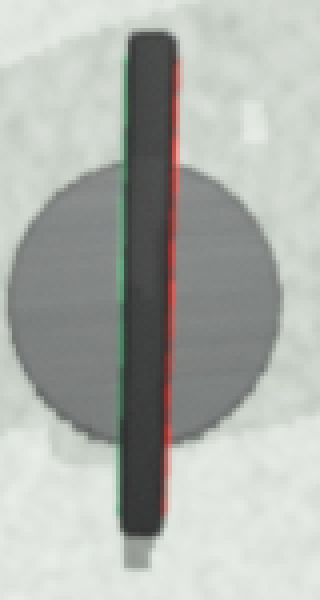

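```bash
cat > sg.py <<'E'
from h import *
def sign(name,box,thr=95):
    c=load(name); im=c['image']; x0,y0,x1,y1=box
    m=(im.max(2)<thr).astype(np.uint8)*255; m2=np.zeros_like(m); m2[y0:y1,x0:x1]=m[y0:y1,x0:x1]
    b=max(blobs(m2),key=lambda q:q[0]); l=b[3]; print(b[0],b[2])
    pts=np.array([onz(c,cc,rr,.152)[:2] for rr,cc in zip(*np.nonzero(l))],np.float32)
    r=cv2.minAreaRect(pts); bp=cv2.boxPoints(r)
    e=[bp[1]-bp[0],bp[2]-bp[1]]; L=max(e,key=np.linalg.norm); L=L*np.sign(L[1]) if abs(L[1])>abs(L[0]) else L
    vl=cv2.fitLine(pts,cv2.DIST_L2,0,.001,.001).ravel(); v=vl[:2]*(np.sign(vl[1]) if abs(vl[1])>.5 else 1)
    print("rect c",np.round(r[0],4),"size",np.round(r[1],4),"yaw rect",np.degrees(np.arctan2(-L[0],L[1])).round(2),"yaw fit",np.degrees(np.arctan2(-v[0],v[1])).round(2))
E
python3 -c "
from sg import *
sign('w11',(312,44,345,178)); sign('w11',(312,44,345,178),85)"
```

```text
1363 [320  48  14 126]
rect c [0.507  0.3242] size [0.0984 0.0089] yaw rect -1.27 yaw fit -1.32
1329 [320  49  14 125]
rect c [0.5069 0.3239] size [0.0977 0.0089] yaw rect -1.3 yaw fit -1.34
```

Centre (0.507, 0.324), size 98 x 9 mm and yaw -1.3° agree with the given 100 x 10 mm and with the foot position. I'll grip the panel over its pivot and turn it +90°, regrip, then turn +90° more.

```bash
python3 -c "
from h import *
stat(); goal([.507,.3238,.118],-91.3)"
python3 -m pendant '[[[0.037,0,0.01],[0,0,0.7],0.05],[[0.0738,0,0.03],[0,0,1.3],0.05],[[0.0738,0,0.06],[0,0,1.3],0.05],[[0.0738,0,0.06],[0,0,1.3],0.05]]'; python3 -c "
from h import *
stat(); goal([.507,.3238,.118],-91.3)"
```

```text
t 21.05 p [0.5068 0.2499 0.2466] F [ 0.97  0.71 -0.04] w 0.0499 q6 0.25 tx [-0.003  1.    -0.001] ty [ 1.     0.003 -0.001]
shift [0.074  0.0005 0.1285] | 0.148 rot [[-0.06, -0.05, -178.54], [-0.03, 0.04, 1.46]]
time: 21.45
ee_pos: [0.5048, 0.3236, 0.1823]
tool_rot: [-0.002, 0.713, 0.701, -0.004]
ft_force: [-0.5, 0.2, 0.5]
width: 0.0499
t 21.45 p [0.5048 0.3236 0.1823] F [-0.51  0.23  0.46] w 0.0499 q6 0.39 tx [ 0.017  1.    -0.004] ty [ 1.    -0.017 -0.008]
shift [0.0005 0.0028 0.0643] | 0.064 rot [[-0.36, -0.74, -179.68], [-0.47, 0.23, 0.32]]
```

```bash
python3 -m pendant '[[[0.0005,0.0028,0.02],[-0.4,0.2,0.3],0.05],[[0.0005,0.0025,0.05],[-0.4,0.2,0.3],0.05],[[0.0005,0.0025,0.064],[-0.4,0.2,0.3],0.04],[[0.0005,0.0025,0.064],[-0.4,0.2,0.3],0.02],[[0.0005,0.0025,0.064],[-0.4,0.2,0.3],0.0],[[0.0005,0.0025,0.064],[-0.4,0.2,0.3],0.0],[[0.0005,0.0025,0.064],[-0.4,0.2,0.3],0.0],[[0.0005,0.0025,0.064],[-0.4,0.2,0.3],0.0]]' 25; python3 -c "
from h import *
stat(); goal([.507,.3238,.118],-91.3)"
```

```text
time: 22.25
ee_pos: [0.508, 0.3239, 0.1195]
tool_rot: [0.001, 0.715, 0.699, 0.001]
ft_force: [4.4, -0.5, 1.3]
width: 0.0098
t 22.25 p [0.508  0.3239 0.1195] F [ 4.36 -0.52  1.29] w 0.0098 q6 0.39 tx [0.022 1.    0.   ] ty [ 1.    -0.022  0.003]
shift [-0.0001 -0.001   0.0015] | 0.002 rot [[0.04, 0.24, -179.98], [0.15, -0.03, 0.02]]
```

```bash
python3 -m pendant '[[[0,0.0006,0],[0,0,-8],0.0],[[0,0.0006,0],[0,0,-16],0.0],[[0,0.0006,0],[0,0,-24],0.0],[[0,0.0006,0],[0,0,-32],0.0]]'; python3 -c "
from h import *
stat()"
```

```text
time: 22.65
ee_pos: [0.5078, 0.3238, 0.1195]
tool_rot: [0.0, 0.492, 0.871, 0.0]
ft_force: [-3.2, -0.8, -0.7]
width: 0.01
t 22.65 p [0.5078 0.3238 0.1195] F [-3.15 -0.8  -0.71] w 0.01 q6 -0.17 tx [-0.516  0.857 -0.   ] ty [0.857 0.516 0.001]
```

```bash
python3 -m pendant '[[[0,0,0],[0,0,-8],0.0],[[0,0,0],[0,0,-16],0.0],[[0,0,0],[0,0,-24],0.0],[[0,0,0],[0,0,-32],0.0],[[0,0,0],[0,0,-40],0.0],[[0,0,0],[0,0,-48],0.0],[[0,0,0],[0,0,-56],0.0],[[0,0,0],[0,0,-60],0.0]]'; python3 -c "
from h import *
stat();snap('side','s12'); goal([.5078,.3238,.18],1.3)"
```

```text
time: 23.45
ee_pos: [0.5075, 0.3233, 0.1195]
tool_rot: [-0.0, -0.012, 1.0, -0.001]
ft_force: [-0.0, -2.7, -0.7]
width: 0.0097
t 23.45 p [0.5075 0.3233 0.1195] F [-0.02 -2.67 -0.7 ] w 0.0097 q6 -1.22 tx [-1.    -0.023  0.   ] ty [-0.023  1.    -0.001]
shift [-0.0003  0.0004 -0.0605] | 0.06 rot [[0.03, -0.1, -179.85], [-0.06, -0.02, 0.15]]
```

View pics/s12.png

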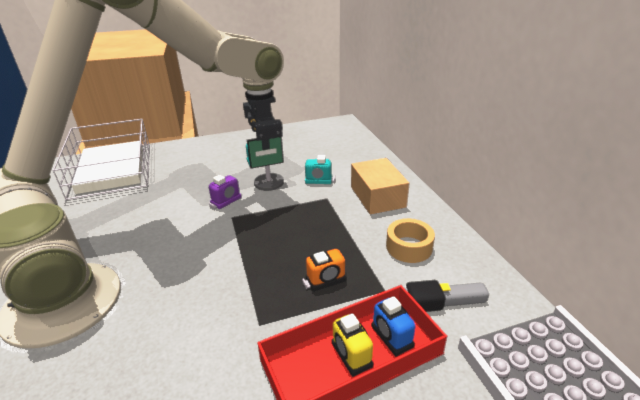

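Side view: the panel has turned, and green now faces -y at (265,153). Next I release, rise, turn the tool back a half turn and regrip.

```bash
python3 -m pendant '[[[0,0,0],[0,0,0],0.04],[[0,0,0],[0,0,0],0.04],[[0,0,0],[0,0,0],0.04],[[0,0,-0.03],[0,0,0],0.04],[[0,0,-0.06],[0,0,0],0.04],[[0,0,-0.06],[0,0,8.5],0.04],[[0,0,-0.06],[0,0,17],0.04],[[0,0,-0.06],[0,0,25.5],0.04]]'; python3 -m pendant '[[[0,0,0],[0,0,8.5],0.04],[[0,0,0],[0,0,17],0.04],[[0,0,0],[0,0,25.5],0.04],[[0,0,0],[0,0,34],0.04],[[0,0,0],[0,0,42.5],0.04],[[0,0,0],[0,0,51],0.04],[[0,0,0],[0,0,59.5],0.04],[[0,0,0],[0,0,68],0.04]]';python3 -c "
from h import *
stat(); goal([.508,.3236,.18],1.3)"
```

```text
time: 24.3
ee_pos: [0.5075, 0.3235, 0.1799]
tool_rot: [0.0, 0.212, 0.977, -0.0]
ft_force: [-0.6, -0.2, -0.6]
width: 0.0401
time: 25.1
ee_pos: [0.5075, 0.3237, 0.18]
tool_rot: [0.0, 0.724, 0.689, -0.0]
ft_force: [-0.1, 0.8, 0.4]
width: 0.0399
t 25.1 p [0.5075 0.3237 0.18  ] F [-0.06  0.82  0.44] w 0.0399 q6 0.42 tx [ 0.05   0.999 -0.   ] ty [ 0.999 -0.05   0.   ]
shift [-0.      0.0005 -0.    ] | 0.001 rot [[0.04, 0.01, 85.85], [-0.01, 0.04, -94.15]]
```

```bash
python3 -m pendant '[[[0,0,0],[0,0,8.5],0.04],[[0,0,0],[0,0,17],0.04],[[0,0,0],[0,0,25.5],0.04],[[0,0,0],[0,0,34],0.04],[[0,0,0],[0,0,42.5],0.04],[[0,0,0],[0,0,51],0.04],[[0,0,0],[0,0,59.5],0.04],[[0,0,0],[0,0,68],0.04]]';python3 -m pendant '[[[0,0,0],[0,0,8.5],0.04],[[0,0,0],[0,0,17.5],0.04],[[0,0,0],[0,0,17.5],0.04]]';python3 -c "
from h import *
stat(); goal([.5078,.3236,.1195],1.3); snap('top','t13')"
```

```text
time: 25.9
ee_pos: [0.5075, 0.3238, 0.1801]
tool_rot: [0.0, 0.987, 0.163, 0.0]
ft_force: [0.0, 0.3, -0.5]
width: 0.04
time: 26.2
ee_pos: [0.5075, 0.3239, 0.1802]
tool_rot: [0.0, 1.0, 0.01, 0.0]
ft_force: [-0.3, -0.1, 0.4]
width: 0.0398
t 26.2 p [0.5075 0.3239 0.1802] F [-0.33 -0.12  0.44] w 0.0398 q6 1.92 tx [1.    0.02  0.001] ty [ 0.02 -1.    0.  ]
shift [0.0003 0.0003 0.0607] | 0.061 rot [[0.0, -0.04, -0.18], [-0.07, -0.0, 179.82]]
```

```bash
python3 -m pendant '[[[0,0,0.03],[0,0,-0.1],0.04],[[0,0,0.0605],[0,0,-0.1],0.03],[[0,0,0.0605],[0,0,-0.1],0.0],[[0,0,0.0605],[0,0,-0.1],0.0],[[0,0,0.0605],[0,0,-0.1],0.0],[[0,0,0.0605],[0,0,-0.1],0.0],[[0,0,0.0605],[0,0,-0.1],0.0]]' 25;python3 -c "
from h import *
stat(); goal([.5078,.3236,.1195],88.7)"
```

```text
time: 26.95
ee_pos: [0.5083, 0.3234, 0.1214]
tool_rot: [0.0, 1.0, 0.013, 0.002]
ft_force: [-0.2, -6.4, 2.9]
width: 0.0098
t 26.95 p [0.5083 0.3234 0.1214] F [-0.21 -6.41  2.9 ] w 0.0098 q6 1.92 tx [1.    0.025 0.003] ty [ 0.025 -1.     0.001]
shift [-0.0005 -0.0002  0.0019] | 0.002 rot [[0.17, -0.13, -87.25], [-0.13, -0.17, 92.75]]
```

```bash
python3 -m pendant '[[[0,0,0],[0,0,-8],0.0],[[0,0,0],[0,0,-16],0.0],[[0,0,0],[0,0,-24],0.0],[[0,0,0],[0,0,-32],0.0],[[0,0,0],[0,0,-40],0.0],[[0,0,0],[0,0,-48],0.0],[[0,0,0],[0,0,-56],0.0],[[0,0,0],[0,0,-64],0.0]]'; python3 -c "
from h import *
stat(); goal([.5078,.3236,.1195],88.7)"
```

```text
time: 27.75
ee_pos: [0.5082, 0.3235, 0.1215]
tool_rot: [0.001, 0.84, 0.543, 0.001]
ft_force: [1.1, 0.1, -7.1]
width: 0.0099
t 27.75 p [0.5082 0.3235 0.1215] F [ 1.09  0.11 -7.06] w 0.0099 q6 0.79 tx [0.41  0.912 0.001] ty [ 0.912 -0.41   0.003]
shift [-0.     -0.0004  0.002 ] | 0.002 rot [[0.17, -0.03, -22.9], [-0.04, -0.24, 157.1]]
```

```bash
python3 -m pendant '[[[0,0,0],[0,0,-8],0.0],[[0,0,0],[0,0,-16],0.0],[[0,0,0],[0,0,-22.9],0.0],[[0,0,0],[0,0,-22.9],0.0],[[0,0,0],[0,0,-22.9],0.0]]'; python3 -c "
from h import *
stat(); goal([.5078,.3236,.1195],88.7)"
```

```text
time: 28.25
ee_pos: [0.5081, 0.3235, 0.1215]
tool_rot: [0.001, 0.716, 0.698, 0.001]
ft_force: [1.3, -0.1, -7.5]
width: 0.0096
t 28.25 p [0.5081 0.3235 0.1215] F [ 1.28 -0.06 -7.46] w 0.0096 q6 0.4 tx [0.026 1.    0.   ] ty [ 1.    -0.026  0.003]
shift [ 0.0001 -0.0003  0.002 ] | 0.002 rot [[0.16, -0.0, -0.17], [-0.0, -0.25, 179.83]]
```

Now release, back off to the earlier viewing pose and check.

```bash
python3 -m pendant '[[[0,0,0],[0,0,0],0.05],[[0,0,0],[0,0,0],0.05],[[0,0,0],[0,0,0],0.05],[[0,0,-0.03],[0,0,0],0.05],[[0,0,-0.08],[0,0,0],0.05],[[-0.04,0,-0.125],[0,0,0],0.05],[[-0.074,0,-0.125],[0,0,0],0.05],[[-0.074,0,-0.125],[0,0,0],0.05]]'; python3 -c "
from sg import *
stat(); c=snap('wrist','w14'); s=snap('side','s14'); snap('top','t14')
sign('w14',(305,40,350,182)); sign('w14',(305,40,350,182),85)
x,y,w,hh=290,30,80,150
cv2.imwrite('pics/w14c.png',cv2.resize(c['image'][y:y+hh,x:x+w,::-1],None,fx=4,fy=4,interpolation=cv2.INTER_NEAREST))"
```

```text
time: 29.05
ee_pos: [0.5065, 0.2466, 0.2491]
tool_rot: [0.002, 0.717, 0.697, 0.003]
ft_force: [1.1, 0.6, 0.2]
width: 0.0497
t 29.05 p [0.5065 0.2466 0.2491] F [1.06 0.65 0.21] w 0.0497 q6 0.27 tx [0.029 1.    0.   ] ty [ 1.    -0.029  0.007]
1306 [317  45  12 125]
rect c [0.5071 0.3239] size [0.0982 0.0091] yaw rect -1.5 yaw fit -1.29
1261 [317  45  12 125]
rect c [0.5072 0.3239] size [0.0982 0.009 ] yaw rect -1.5 yaw fit -1.4
```

View pics/w14c.png

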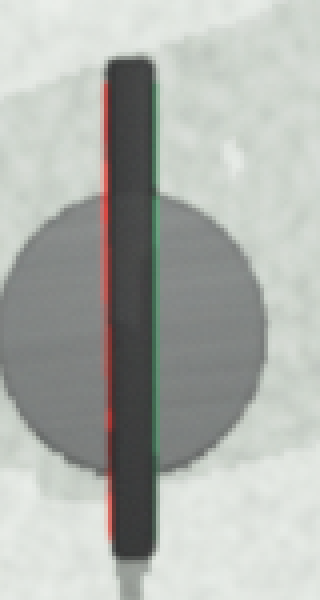

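View pics/s14.png

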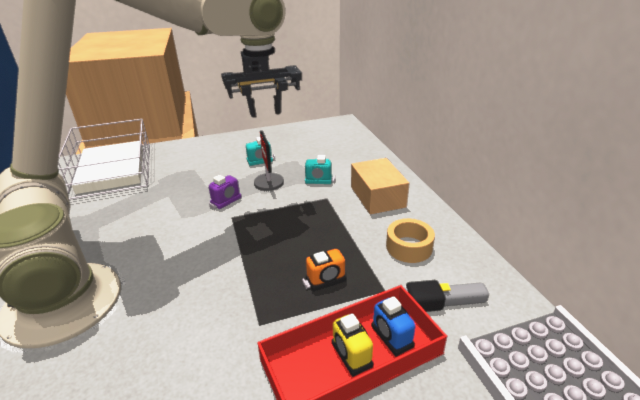

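The sign now has green on the right (+x) and red towards the robot, on the same line as before (yaw -1.3° to -1.5°, against -1.3° at the start). One last check of the bystanders and orange against the first top picture.

```bash
python3 -c "
from h import *
a=load('side0')['image'];b=load('s14')['image']; t0=load('top0')['image'];t1=load('t14')['image']
d=lambda p,q,x,y,w,h:int((np.abs(p[y:y+h,x:x+w].astype(int)-q[y:y+h,x:x+w]).max(2)>60).sum())
for n,r in {'parcel':(345,155,70,60),'roll':(380,215,60,50),'scanner':(400,275,95,40),'orange':(300,245,50,50)}.items(): print(n,d(a,b,*r))
m=lambda im,col,x,y:[q[1].round(1) for q in blobs(mask(im,col),60) if abs(q[1][0]-x)<15 and abs(q[1][1]-y)<15]
print(m(a,'orange',324,267),m(b,'orange',324,267))
cv2.imwrite('pics/t14v.png',t1[:,:,::-1])"
```

```text
parcel 0
roll 0
scanner 58
orange 118
[array([324.1, 267.1])] [array([323.7, 267.6])]
```

View pics/t14v.png

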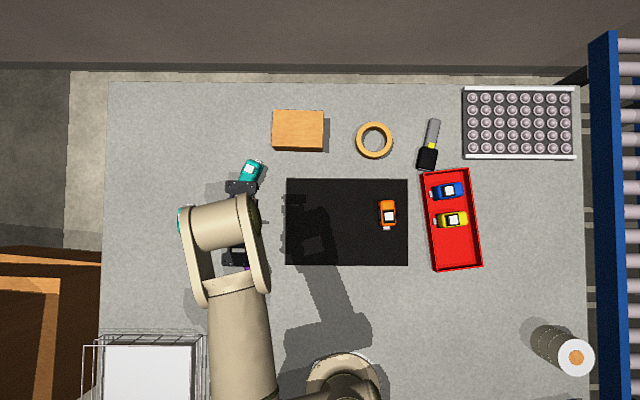

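The top view shows orange at (388,213) and the scanner, roll and parcel all where they were. The 58 changed pixels in the scanner box lie where it overlaps the tray and blue. Handing in.

```bash
python3 -c "
from workcell import ctrl
ctrl.job_done(); print(ctrl.get_state()['time'])"
```

```text
the job is handed in; nothing more can be done
the job is handed in; nothing more can be done
```

I tested the tape measures in the order yellow, blue, orange. Yellow and blue are faulty and now stand upright in the red tray, orange is sound and stays on the mat, and the sign is turned half round. The job was handed in at about 29 s.

- **Yellow and blue:** neither showed the initial resistance, and both buttons came back up after the press. Each was pressed to its stop, yellow at up to about 32 N and blue at about 18 N. That is slightly over the stated 30 N for yellow, but under the 40 N limit.
- **Orange:** it resisted to about 7 N, snapped through, was pressed to the stop at about 21 N, and its button stayed down.
- **Sign:** the green face is now on +x where red was. The panel measures -1.3° to -1.5° yaw, against -1.3° at the start, so it is in line to within about 0.2°. I could not see the sign's own joint zero, so I took the half turn from its starting position.
- **Bystanders:** the parcel and tape roll show no pixel change. The scanner looks unmoved in the last top view. The side-view comparison did flag 58 changed pixels in the scanner's box, which I put down to blue and the tray overlapping that area.

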